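Shim the rocking spinner rack on a market stall

TASK

The card spinner on the stall has lost one rubber foot, so that arm's bare steel stub hangs above the counter and the rack rocks. Slide the flat plywood packer under the stub and let go of it, then slide the wooden wedge in on top of it, thin end first, only until it is snug: the stub must bear on the wedge while the three rubber feet still stand firm. Leave both shims there, then press lightly down on the end of that arm to check that it no longer rocks; do not shove the rack from its place or bear hard on it, and leave the other things on the counter alone.

Things in the scene. Friction and masses are not known exactly. Their poses are not given: they have to be found in the camera images.
- rack: Spinner rack, 2.2 kg: four dark steel arms in a cross (tube 22 mm wide, 28 to 44 mm above the counter, ending 186 mm from the middle), pole, white wire column of cards (130 mm wide, 100 to 450 mm up). Origin on the counter under the pole; +x along the arm with the bare stub, z up. The other arms have black rubber feet, 30 mm across, 175 mm out; the one on -x is lightly loaded.
- bare_foot (a point): Point of the rack at counter height straight under the bare steel stub (round, 18 mm across), 175 mm from the middle on the rack's +x. The stub's lower end is roughly 11.5 mm (9.8 to 13.2 mm) above the counter, different each time and not measured. Axes as the rack's.
- bare_arm_top (a point): Middle of the upper face of the arm straight above the stub, 44 mm above the counter: the place to press, with 4 to 10 N. When the rack does not rock, the arm hardly gives there.
- packer: Flat plywood packer, 95 x 36 x 5 mm, 18 g. Origin in the middle of its underside, x along its length, z up. Laid with its middle under the stub, or up to 15 mm outward of that, it carries the wedge well and leaves 4.8 to 8.2 mm for it under the stub.
- wedge: Pale wooden wedge, 110 x 28 mm, 22 g: flat underside, upper face rising evenly from 2 mm at the thin end to 13 mm at the thick end. Origin in the middle of its underside, +x towards the thin end, z up. Snug under the stub at a level push of 3 to 6 N, over some 5 mm of travel; beyond about 7 N other feet begin to lift. Let go with under half of it over the packer, its thick end drops.
- cards: Bundle of carded charms, 60 x 100 x 28 mm, lying. Leave alone.
- cup: White plastic cup, 74 mm across, 85 mm tall. Leave alone.
- tape: Roll of packing tape lying flat, 96 mm across, 22 mm tall. Leave alone.
- stapler: Black stapler, 135 x 36 x 50 mm. Leave alone.
- ruler: Wooden ruler, 205 x 30 x 4.5 mm. Leave alone.
- pliers: Pliers with black handles, about 160 mm long. Leave alone.
There are look-alikes about, which are no part of the job. There is more than one size of the packer; the one meant has the size given above. Of the things shaped like the wedge, the wooden one is meant.

How it is judged:
By the outcome, as a careful person would: the job done as asked, in the order asked, and still so for the second after the job is handed in, with the robot touching nothing.
It also fails if it takes over 66 s, if anything falls off the work surface, if the arm or the gripper's body presses on something with over 40 N, if the wrist force passes 120 N, or if a joint passes its speed limit or range.

ROBOT

A 6-joint arm with a two-finger parallel gripper is mounted at the origin on the work surface. World frame = base frame: x ahead of the robot, y to its left, z up, the work surface at z = 0. Lengths are in m, angles in degrees, forces in N, time in s.
With the tool pointing down it reaches from about 0.4 to 0.825 m from the base axis. Payload 7 kg.
Tool frame: the origin (TCP) lies at the centre of the arm's flange, where the gripper is bolted on; the fingertips stand 178 mm ahead of it and the grasp point (between the pads) lies 159 mm ahead of it; x points along the fingers, y is the direction in which the jaws open and shut, and the axes are right-handed (so a half turn about x gives the same grasp; the last joint's range is limited). The gripper opens to 88 mm and grips with 3 to 60 N. Pads are 19 mm wide; open, the fingers measure 130 mm over their backs; the gripper's body (78 mm by 193 mm) begins 47 mm behind the grasp point.
Start: joints at [16.507, 20.546, 0.682, 0, -70.136, -16.507], TCP at [0.675, -0, 0.405] pointing down, gripper open.
Joint ranges: [-176.03, 176.03], [-82.01, 121.73], [-58.28, 71.71], [-173.87, 95.51], [-174.79, -0.11], [-173.66, 173.66]. Speed limits (degrees/s): [136.94, 136.94, 172.46, 180, 180, 180].

INTERFACE

Orientations are given as [roll, pitch, yaw] about the fixed x, y, z axes, in that order (R = Rz(yaw) Ry(pitch) Rx(roll)).
In Python, from plant import ctrl gives the robot as it stands. The module is installed in compiled form; this text tells all that it offers.
- The arm moves only by the shell command python3 -m inch 'ROWS'. ROWS is JSON, one flat list of numbers, 7 for each row, row after row: the shift along the tool's x, y, z in m, then the turn, a rotation vector about the tool's x, y, z in degrees, then the finger opening in m, from 0 to 0.0876. In form: [dx, dy, dz, rx, ry, rz, hand, dx, dy, dz, rx, ry, rz, hand, ...]. A call has 1 to 20 rows; each row shifts and turns the pose as measured when the row begins, along the tool's axes as they then stand; what a row does not reach is not made up. A row lasts 1/8 s, in which the tool goes at most 62.5 mm and 10.7 degrees, less where a joint would pass 70% of its speed; a pose out of reach is approached as far as the arm can. A call with a gripper value outside its range is refused whole. The fingers move at their own pace and stop on an object; the grip force is fixed at half the most. Time passes only in rows, so rows that do not move let the fingers close. It gives the time, the measured TCP pose, the force and the opening at its end, in the units of the state.
- ctrl.get_obs(): the state, without advancing time (a new reading comes with each control period).
- ctrl.snapshot(name): name is "scene" or "side" or "wrist"; returns a dict with "color" (480x640x3 uint8, red, green, blue), "depth" (480x640 float32, m along the optical axis (not along the pixel's ray), 0 where there is no reading), "K" (3x3 intrinsics, pixels), "position" and "attitude" of the camera in the world; the wrist camera has in their place "hand_eye" (4x4, takes a point from camera to tool coordinates, whose origin is the TCP and whose axes are the tool frame's). Camera axes: x right, y up, looking along -z (the intrinsics and any distortion apply to the point x, -y, -z); pixel columns grow to the right and rows downward; lengths in m; the calibration is good to about 2 mm. A picture is of the moment at which its call begins: read the wrist's pose just before it.
- ctrl.close_job(): hands the job in, once; it reports no verdict.
The state is a dict: "clock": time; "joint_pos": joint angles; "qvel": joint speeds; "tau": joint torques, N m; "tool_pos": TCP position; "orientation": TCP orientation; "force": force on the tool from outside, world axes, zero at the start; "moment": the same for the moment, N m; "opening": finger opening in m.
Only numpy, scipy, OpenCV 4.12 (cv2) and the standard library are available. Lean on these libraries where they do the work, as an engineer would, in place of code of your own. Each camera call takes 0.05 s, during which the arm holds its last target.

## Working session

There is one attempt and no reset: what is moved stays moved. The work goes in short steps, Python scripts to look and compute and a shell command to move; the robot and the scene stay as the last step left them, time stands still between calls to the robot, and variables do not carry over. Pictures are saved under pics/ and viewed, and the job is handed in when it is done.

```bash
mkdir -p pics
cat > h.py <<'E'
import numpy as np, cv2
from scipy.spatial.transform import Rotation as R
from plant import ctrl
def snap(n,f):
    o=ctrl.get_obs(); s=ctrl.snapshot(n)
    cv2.imwrite('pics/'+f+'.png',s['color'][:,:,::-1])
    if n=='wrist':
        T=np.eye(4);T[:3,:3]=R.from_euler('xyz',o['orientation'],degrees=True).as_matrix();T[:3,3]=o['tool_pos']
        M=T@np.array(s['hand_eye'])
    else:
        M=np.eye(4);a=np.array(s['attitude']);print('att',a)
        M[:3,:3]=a if a.shape==(3,3) else R.from_euler('xyz',a,degrees=True).as_matrix();M[:3,3]=s['position']
    np.savez('pics/'+f+'.npz',M=M,K=s['K'],d=s['depth'],c=s['color'])
    return s,M,o
def load(f): return np.load('pics/'+f+'.npz')
def ray(f,uv,z):
    L=load(f);K=L['K'];M=L['M'];uv=np.atleast_2d(np.array(uv,float))
    d=np.c_[(uv[:,0]-K[0,2])/K[0,0],-(uv[:,1]-K[1,2])/K[1,1],-np.ones(len(uv))]@M[:3,:3].T
    t=(z-M[2,3])/d[:,2]
    return M[:3,3]+d*t[:,None]
def proj(f,P):
    L=load(f);K=L['K'];M=L['M'];p=(np.atleast_2d(P)-M[:3,3])@M[:3,:3]
    return np.c_[K[0,0]*p[:,0]/-p[:,2]+K[0,2],-K[1,1]*p[:,1]/-p[:,2]+K[1,2]]
def cloud(f):
    L=load(f);K=L['K'];M=L['M'];d=L['d'];v,u=np.mgrid[:480,:640]
    p=np.stack([(u-K[0,2])/K[0,0]*d,-(v-K[1,2])/K[1,1]*d,-d],-1)
    return p@M[:3,:3].T+M[:3,3]
E
python3 - <<'E'
from h import *
for n in ['scene','side','wrist']:
    s,M,o=snap(n,n+'0'); print(n,[k for k in s],M.round(3).tolist(),np.array(s['K']).round(1).tolist())
print(o)
E
```

```text
att [54.99166435 -0.15159921 74.93337881]
scene ['color', 'depth', 'K', 'position', 'attitude'] [[0.26, -0.555, 0.791, 1.598], [0.966, 0.147, -0.214, -0.299], [0.003, 0.819, 0.574, 0.825], [0.0, 0.0, 0.0, 1.0]] [[472.7, 0.0, 322.8], [0.0, 472.7, 241.3], [0.0, 0.0, 1.0]]
att [  56.57996754   -0.58605647 -160.4119839 ]
side ['color', 'depth', 'K', 'position', 'attitude'] [[-0.942, 0.193, -0.275, 0.268], [-0.335, -0.516, 0.788, 0.815], [0.01, 0.835, 0.551, 0.632], [0.0, 0.0, 0.0, 1.0]] [[463.7, 0.0, 318.1], [0.0, 463.7, 231.8], [0.0, 0.0, 1.0]]
wrist ['color', 'depth', 'K', 'hand_eye'] [[-1.0, 0.001, 0.0, 0.674], [-0.001, -0.957, -0.289, -0.08], [-0.0, -0.289, 0.957, 0.383], [0.0, 0.0, 0.0, 1.0]] [[427.7, 0.0, 317.6], [0.0, 427.7, 247.3], [0.0, 0.0, 1.0]]
{'clock': 0.1, 'joint_pos': array([ 1.65076322e+01,  2.05869652e+01,  6.40589388e-01, -1.71988158e-02,
       -7.01364981e+01, -1.65043727e+01]), 'qvel': array([-0.06916765, -0.16957936,  0.07164045,  0.04367113,  0.02032508,
        0.00477059]), 'tau': array([-1.42273191e-03, -5.84165347e+01,  2.93752134e+01,  7.01551259e+00,
        1.01412315e-02, -6.66964229e-05]), 'tool_pos': array([6.74834319e-01, 6.20155132e-06, 4.03833910e-01]), 'orientation': array([  95.46581437,   89.91556306, -174.53678171]), 'force': array([-0.63199964,  0.29295192,  0.29608967]), 'moment': array([-0.00446477,  0.04332788, -0.02221394]), 'opening': 0.0873723789419614}
```

View pics/scene0.png

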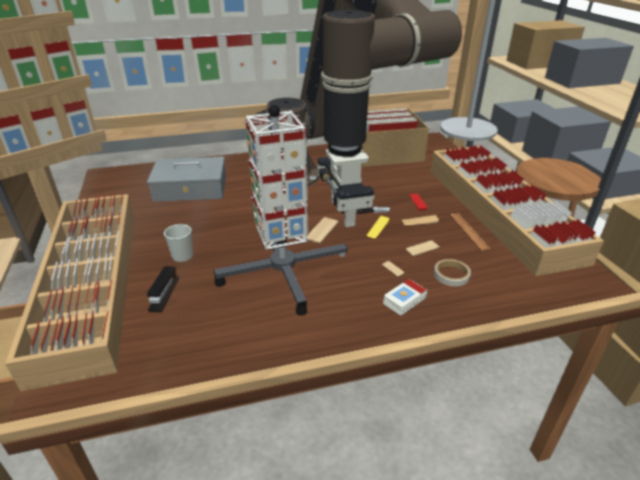

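View pics/side0.png

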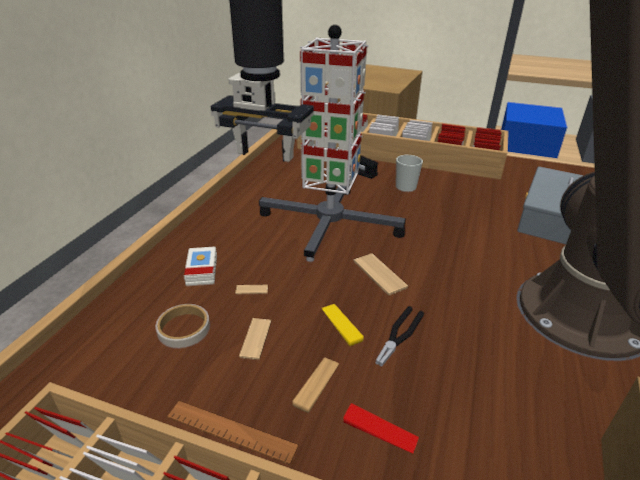

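View pics/wrist0.png

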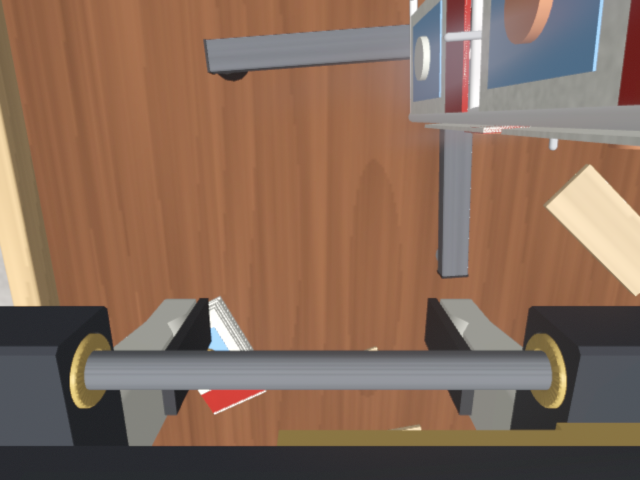

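```bash
cat > m.py <<'E'
from h import *
L=load('side0');c=L['c'];P=cloud('side0')
hsv=cv2.cvtColor(c,cv2.COLOR_RGB2HSV)
print(hsv[338,255],hsv[384,316],hsv[273,380],hsv[430,230],hsv[400,150])
m=((hsv[:,:,0]>8)&(hsv[:,:,0]<28)&(hsv[:,:,2]>165)&(hsv[:,:,1]>50)).astype(np.uint8)
m[:230]=0
n,lab,st,ce=cv2.connectedComponentsWithStats(m)
for i in range(1,n):
    if st[i,4]<150: continue
    v,u=np.nonzero(lab==i)
    q=ray('side0',np.c_[u,v],0.006)[:,:2]
    (cx,cy),(w,h),a=cv2.minAreaRect((q*1000).astype(np.float32))
    z=P[v,u][:,2]
    print(i,ce[i].round(),'c',round(cx),round(cy),'size',round(w),round(h),round(a),'z',np.percentile(z,[5,50,95]).round(4))
E
python3 m.py
python3 - <<'E'
from h import *
L=load('side0');c=L['c'][:,:,::-1]
cv2.imwrite('pics/z1.png',cv2.resize(c[230:470,150:450],(800,640),interpolation=cv2.INTER_CUBIC)[:600])
E
```

```text
[ 17  96 208] [ 16 119 184] [ 17  97 198] [ 14 158 161] [ 12 163 100]
1 [ 72. 298.] c 960 270 size 24 443 0 z [0.0276 0.0294 0.0313]
3 [380. 273.] c 403 21 size 50 132 48 z [0.0056 0.0074 0.0092]
4 [252. 289.] c 638 167 size 63 22 20 z [0.0018 0.0034 0.0052]
7 [342. 323.] c 435 196 size 32 106 50 z [0.0023 0.0081 0.0132]
14 [255. 338.] c 571 286 size 35 95 12 z [0.0033 0.0051 0.0068]
24 [315. 383.] c 433 342 size 104 29 80 z [0.003  0.0085 0.0133]
25 [159. 431.] c 608 538 size 467 101 1 z [0.0833 0.0849 0.0865]
30 [ 67. 452.] c 729 562 size 102 65 90 z [0.0102 0.0127 0.0751]
40 [155. 463.] c 604 552 size 88 51 32 z [0.0106 0.0724 0.0755]
42 [ 29. 476.] c 741 623 size 42 12 1 z [0.01   0.0117 0.0134]
```

View pics/z1.png

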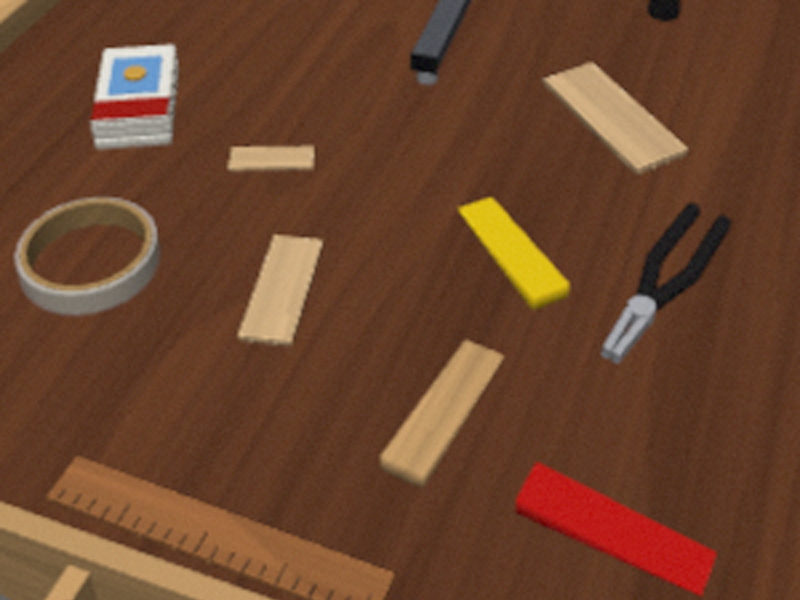

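```bash
cat > m2.py <<'E'
from h import *
import sys
for f in ['side0','scene0','wrist0']:
    P=cloud(f);c=load(f)['c'].astype(int)
    sat=c.max(2)-c.min(2)
    m=(abs(P[:,:,2]-0.044)<0.006)&(sat<35)&(c.max(2)<140)&(load(f)['d']>0)
    m&=(P[:,:,0]>0.3)&(P[:,:,0]<0.9)&(P[:,:,1]<0.3)&(P[:,:,1]>-0.4)
    v,u=np.nonzero(m); q=ray(f,np.c_[u,v],0.044)[:,:2]
    print(f,len(q),q.min(0),q.max(0))
    # arm toward +y
    yb=np.arange(q[:,1].min(),q[:,1].max(),0.02)
    for y in yb:
        s=q[abs(q[:,1]-y-0.01)<0.01]
        if len(s)>5: print('  y%.3f n%d x med %.4f  %.4f %.4f'%(s[:,1].mean(),len(s),np.median(s[:,0]),s[:,0].min(),s[:,0].max()))
E
python3 m2.py
python3 - <<'E'
from h import *
L=load('side0');hsv=cv2.cvtColor(L['c'],cv2.COLOR_RGB2HSV);P=cloud('side0')
m=((hsv[:,:,0]>8)&(hsv[:,:,0]<28)&(hsv[:,:,2]>160)&(hsv[:,:,1]>50)).astype(np.uint8)
n,lab,st,ce=cv2.connectedComponentsWithStats(m)
for uv in [(255,338),(316,384)]:
    i=lab[uv[1],uv[0]];v,u=np.nonzero(lab==i)
    p=P[v,u];q=p[:,:2];b=cv2.boxPoints(cv2.minAreaRect((q*1000).astype(np.float32)));print(b.round(1).tolist(), cv2.minAreaRect((q*1000).astype(np.float32)))
    A=np.c_[q,np.ones(len(q))];print('plane',np.linalg.lstsq(A,p[:,2],rcond=None)[0])
E
```

```text
side0 1546 [ 0.38185189 -0.40892274] [0.75472598 0.05890704]
  y-0.395 n14 x med 0.4231  0.3910 0.4576
  y-0.378 n57 x med 0.4207  0.3916 0.4510
  y-0.366 n12 x med 0.4198  0.4069 0.4445
  y-0.260 n18 x med 0.5715  0.5627 0.5846
  y-0.242 n15 x med 0.5778  0.5636 0.5854
  y-0.217 n24 x med 0.5707  0.5613 0.5811
  y-0.199 n26 x med 0.5683  0.5599 0.5785
  y-0.180 n15 x med 0.5640  0.5561 0.5720
  y-0.153 n88 x med 0.4441  0.3839 0.6013
  y-0.138 n429 x med 0.5025  0.3819 0.7523
  y-0.120 n381 x med 0.6269  0.3841 0.7547
  y-0.102 n87 x med 0.5697  0.5394 0.7505
  y-0.079 n43 x med 0.5630  0.5512 0.5750
  y-0.059 n44 x med 0.5621  0.5508 0.5735
  y-0.039 n50 x med 0.5604  0.5483 0.5727
  y-0.019 n52 x med 0.5592  0.5472 0.5713
  y0.001 n52 x med 0.5576  0.5461 0.5692
  y0.021 n55 x med 0.5560  0.5446 0.5679
  y0.041 n59 x med 0.5556  0.5436 0.5673
  y0.055 n22 x med 0.5538  0.5426 0.5659
scene0 1317 [ 0.42885843 -0.39976137] [0.76329948 0.0487296 ]
  y-0.389 n24 x med 0.4536  0.4376 0.4645
  y-0.376 n9 x med 0.4390  0.4289 0.4533
  y-0.321 n6 x med 0.5871  0.5764 0.5977
  y-0.309 n54 x
[... 1096 characters left out ...]
5756
  y0.006 n200 x med 0.5596  0.5504 0.5740
  y0.026 n195 x med 0.5581  0.5489 0.5723
  y0.044 n173 x med 0.5578  0.5477 0.5715
[[268.3999938964844, 814.7000122070312], [570.0999755859375, 225.8000030517578], [621.7999877929688, 252.3000030517578], [320.0, 841.2000122070312]] ((445.0644226074219, 533.486328125), (58.031394958496094, 661.702392578125), 27.128921508789062)
plane [-1.23231982  0.24946927  0.63753543]
[[268.3999938964844, 814.7000122070312], [416.1000061035156, 280.5], [479.70001220703125, 298.1000061035156], [332.0, 832.2999877929688]] ((374.051513671875, 556.3793334960938), (65.9798355102539, 554.301513671875), 15.460389137268066)
plane [-1.5921269   0.52702588  0.51502461]
```

Run:
```python
from h import *
L=load('side0');hsv=cv2.cvtColor(L['c'],cv2.COLOR_RGB2HSV);P=cloud('side0')
m=((hsv[:,:,0]>8)&(hsv[:,:,0]<28)&(hsv[:,:,2]>160)&(hsv[:,:,1]>50)).astype(np.uint8)
n,lab,st,ce=cv2.connectedComponentsWithStats(m)
for uv in [(255,338),(316,384)]:
    i=lab[uv[1],uv[0]];v,u=np.nonzero((lab==i)&(L['d']>0))
    p=P[v,u];p=p[(p[:,2]<.03)];q=p[:,:2];r=cv2.minAreaRect((q*1000).astype(np.float32));print(cv2.boxPoints(r).round(1).tolist(), r)
    A=np.c_[q,np.ones(len(q))];print('plane',np.linalg.lstsq(A,p[:,2],rcond=None)[0])
print(P[:,:,2][320:420,180:420:60].round(3).mean(0))
```

```text
[[544.0999755859375, 328.3999938964844], [563.4000244140625, 233.8000030517578], [600.4000244140625, 241.3000030517578], [581.2000122070312, 336.0]] ((572.2705078125, 284.87371826171875), (37.77522277832031, 96.56370544433594), 11.501810073852539)
plane [-0.01390107 -0.00137255  0.01332696]
[[410.3999938964844, 288.5], [442.70001220703125, 284.0], [457.8999938964844, 393.70001220703125], [425.6000061035156, 398.1000061035156]] ((434.1353454589844, 341.0605773925781), (110.69383239746094, 32.60879135131836), 82.13253784179688)
plane [ 0.01096178  0.0952954  -0.02951331]
[0.00854 0.0065  0.00833 0.00279]
```

```bash
cat >> h.py <<'E'
def to(P,jaw=None):
    """TCP target P world, jaw heading (deg, tool y in xy plane mod 180); prints tool shift and rotvec for a level, downward tool"""
    o=ctrl.get_obs();Rm=R.from_euler('xyz',o['orientation'],degrees=True).as_matrix()
    d=Rm.T@(np.array(P)-o['tool_pos']); cur=np.degrees(np.arctan2(Rm[1,1],Rm[0,1]))
    if jaw is None: jaw=cur
    jaw=cur+((jaw-cur+90)%180-90); a=np.radians(jaw)
    x=np.array([0,0,-1.]);y=np.array([np.cos(a),np.sin(a),0]);T=np.c_[x,y,np.cross(x,y)]
    rv=R.from_matrix(Rm.T@T).as_rotvec(degrees=True)
    print('t%.2f at'%o['clock'],o['tool_pos'].round(4),'jaw%.2f'%cur,'shift mm',(d*1000).round(1),'rot',rv.round(2),'j',o['joint_pos'].round(0),'F',o['force'].round(2),'op',round(o['opening'],4))
    return Rm
E
python3 - <<'E'
from h import *
print(to([.565,.29,.33],11.5).round(3))
E
```

```text
t0.15 at [ 0.6749 -0.      0.4039] jaw179.99 shift mm [ 74.  109.8 290. ] rot [-11.51  -0.    -0.07] j [ 17.  21.   1.  -0. -70. -17.] F [ 0.28 -0.45 -1.23] op 0.0878
[[-0.001 -1.     0.   ]
 [-0.     0.     1.   ]
 [-1.     0.001 -0.   ]]
```

```bash
python3 -m inch '[0.01,0.018,0.048,0,0,0,0.08, 0.013,0.018,0.048,0,0,0,0.08, 0.013,0.018,0.048,0,0,0,0.08, 0.013,0.018,0.048,0,0,0,0.08, 0.013,0.018,0.048,0,0,0,0.08, 0.012,0.018,0.048,0,0,0,0.08, 0,0,0,-5.7,0,0,0.08, 0,0,0,-5.7,0,0,0.08, 0,0,0,0,0,0,0.08]'
python3 - <<'E'
from h import *
snap('wrist','w1'); to([.5655,.317,.181],11.5)
E
```

```text
clock: 1.27
tool_pos: [0.5629, 0.2969, 0.3243]
orientation: [111.8, 89.7, -146.6]
force: [0.6, 0.0, -0.2]
opening: 0.0799
t1.32 at [0.5629 0.2968 0.3244] jaw-168.49 shift mm [143.3  -7.3  19.6] rot [ 0.01 -0.12 -0.3 ] j [ 45.  20. -10.  -0. -59. -34.] F [-0.17 -0.22 -0.19] op 0.0802
```

View pics/w1.png

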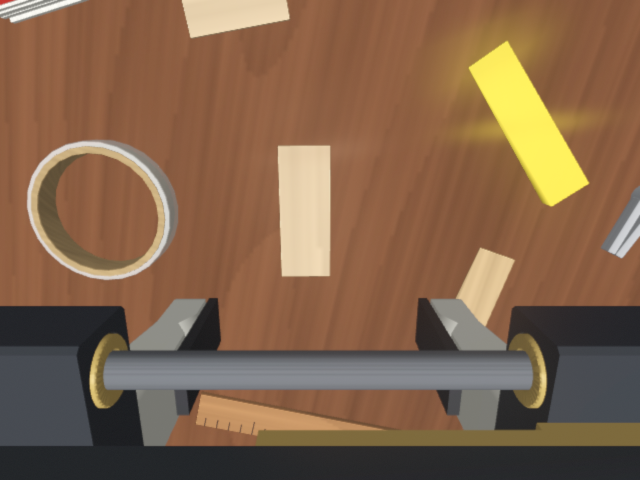

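```bash
cat >> h.py <<'E'
def rect(f,uv,z,lo=150):
    c=load(f)['c'];h=cv2.cvtColor(c,cv2.COLOR_RGB2HSV)
    m=((h[:,:,0]>8)&(h[:,:,0]<28)&(h[:,:,2]>lo)&(h[:,:,1]>40)&(h[:,:,1]<150)).astype(np.uint8)
    n,lab,st,ce=cv2.connectedComponentsWithStats(m);i=lab[uv[1],uv[0]]
    v,u=np.nonzero(lab==i);q=ray(f,np.c_[u,v],z)[:,:2]*1000
    r=cv2.minAreaRect(q.astype(np.float32));b=cv2.boxPoints(r)
    e=[b[1]-b[0],b[2]-b[1]];L=max(e,key=np.linalg.norm);L=L/np.linalg.norm(L);L*=np.sign(L[1])
    print('px',len(u),st[i][:4],'centre',np.round(r[0],1),'size',np.round(r[1],1),'dir',L.round(4),'tilt',np.degrees(np.arctan2(-L[0],L[1])).round(2))
    return np.array(r[0])/1000,L
E
python3 - <<'E'
from h import *
c,L=rect('w1',(305,210),.005)
g=c+L*.033
print(c,g)
to([g[0],g[1],.1805],np.degrees(np.arctan2(L[1],L[0]))-90)
E
```

```text
px 10196 [250 102 122 246] centre [570.5 303.9] size [ 66.3 185.8] dir [-0.003  1.   ] tilt 0.17
[0.57053766 0.30393933] [0.57043926 0.33693919]
t1.32 at [0.5629 0.2968 0.3244] jaw-168.49 shift mm [143.7 -16.1  38.2] rot [11.34 -0.15 -0.29] j [ 45.  20. -10.  -0. -59. -34.] F [-0.17 -0.22 -0.19] op 0.0802
```

```bash
sed -i 's/h\[:,:,1\]<150/h[:,:,1]<sat/; s/lo=150)/lo=150,sat=115)/' h.py
python3 - <<'E'
from h import *
h=cv2.cvtColor(load('w1')['c'],cv2.COLOR_RGB2HSV);print(h[210,305],h[265,305],h[210,255],h[300,485])
c,L=rect('w1',(305,210),.005,185,125)
g=c+L*.033
print(c,g)
to([g[0],g[1],.1805],np.degrees(np.arctan2(L[1],L[0]))-90)
E
```

```text
[ 18  63 236] [ 18  62 235] [ 11 133 142] [ 18  83 224]
px 6540 [278 146  52 130] centre [573.1 283.5] size [35.6 93.8] dir [-0.207   0.9783] tilt 11.94
[0.57310028 0.28352194] [0.56627045 0.31580744]
t1.32 at [0.5629 0.2968 0.3244] jaw-168.49 shift mm [143.8  -7.8  18.3] rot [-0.43 -0.12 -0.3 ] j [ 45.  20. -10.  -0. -59. -34.] F [-0.17 -0.22 -0.19] op 0.0802
```

```bash
python3 -m inch '[0.035,-0.004,0.009,-0.4,0,0,0.06, 0.035,-0.004,0.009,0,0,0,0.06, 0.035,0,0,0,0,0,0.06, 0,0,0,0,0,0,0.06]'
python3 - <<'E'
from h import *
to([.5663,.3158,.1805],11.94)
E
```

```text
clock: 1.82
tool_pos: [0.5679, 0.3152, 0.2181]
orientation: [107.3, 89.8, -151.4]
force: [0.4, -0.1, -0.1]
opening: 0.0601
t1.82 at [0.5679 0.3152 0.2181] jaw-168.72 shift mm [37.7  1.4  0.9] rot [-0.66 -0.05 -0.16] j [ 46.  28. -15.  -0. -48. -35.] F [ 0.36 -0.05 -0.14] op 0.0601
```

```bash
python3 -m inch '[0.020,0.001,0.001,-0.6,0,0,0.06, 0.017,0,0,0,0,0,0.06, 0,0,0,0,0,0,0.06, 0,0,0,0,0,0,0.03,0,0,0,0,0,0,0.03,0,0,0,0,0,0,0.03,0,0,0,0,0,0,0.03]'
python3 - <<'E'
from h import *
to([.5663,.3158,.1805],11.94)
E
```

```text
clock: 2.7
tool_pos: [0.5696, 0.317, 0.1877]
orientation: [-62.8, 89.6, 38.9]
force: [0.4, 0.7, -0.6]
opening: 0.031
t2.70 at [0.5696 0.317  0.1877] jaw-168.33 shift mm [ 7.1  3.5 -0.6] rot [-0.27  0.18  0.35] j [ 46.  30. -16.   0. -44. -35.] F [ 0.36  0.72 -0.56] op 0.031
```

```bash
python3 -m inch '[0,0.002,0,0,0,0,0.05, 0,0.001,0,0,0,0,0.05, 0,0,0,0,0,0,0.05, 0.004,0.001,0,0,0,0,0.05,0.004,0,0,0,0,0,0.05,0,0,0,0,0,0,0.05]'
python3 - <<'E'
from h import *
to([.5663,.3158,.1805],11.94)
E
```

```text
clock: 3.45
tool_pos: [0.5652, 0.3161, 0.1789]
orientation: [-62.5, 89.6, 39.1]
force: [0.5, -0.1, -0.0]
opening: 0.0498
t3.45 at [0.5652 0.3161 0.1789] jaw-168.33 shift mm [-1.6 -1.  -0.5] rot [-0.27  0.17  0.32] j [ 46.  30. -17.   0. -42. -35.] F [ 0.54 -0.12 -0.01] op 0.0498
```

```bash
python3 -m inch '[-0.001,0,0,0,0,0,0.03, 0,0,0,0,0,0,0.03, 0,0,0,0,0,0,0.03]'
python3 - <<'E'
from h import *
to([.5663,.3158,.1805],11.94)
E
```

```text
clock: 3.82
tool_pos: [0.5653, 0.3162, 0.18]
orientation: [-63.1, 89.6, 38.6]
force: [1.3, 0.5, -0.5]
opening: 0.0349
t3.83 at [0.5653 0.3162 0.18  ] jaw-168.32 shift mm [-0.5 -0.9 -0.6] rot [-0.26  0.16  0.32] j [ 46.  30. -17.   0. -43. -35.] F [ 1.34  0.53 -0.47] op 0.0349
```

```bash
python3 -m inch '[-0.02,0,0,0,0,0,0.03, -0.025,0,-0.01,0,0,0,0.03, -0.01,0,-0.035,2,0,0,0.03, 0,0,-0.04,3,0,0,0.03, 0,0,-0.03,3,0,0,0.03, 0,0,0,0,0,0,0.03, 0,0,0,0,0,0,0.03]'
python3 - <<'E'
from h import *
snap('wrist','w2');snap('side','s2')
to([.5476,.155,.24],3.95)
E
```

```text
clock: 4.7
tool_pos: [0.5849, 0.2003, 0.2371]
orientation: [-58.5, 89.5, 35.0]
force: [-1.0, 0.2, 0.0]
opening: 0.0348
att [  56.57996754   -0.58605647 -160.4119839 ]
t4.80 at [0.5847 0.2007 0.2369] jaw-176.44 shift mm [ -3.5  39.9 -43.3] rot [-0.39  0.23  0.37] j [ 37.  24. -18.   0. -47. -33.] F [-0.25  0.24 -0.63] op 0.0349
```

View pics/w2.png

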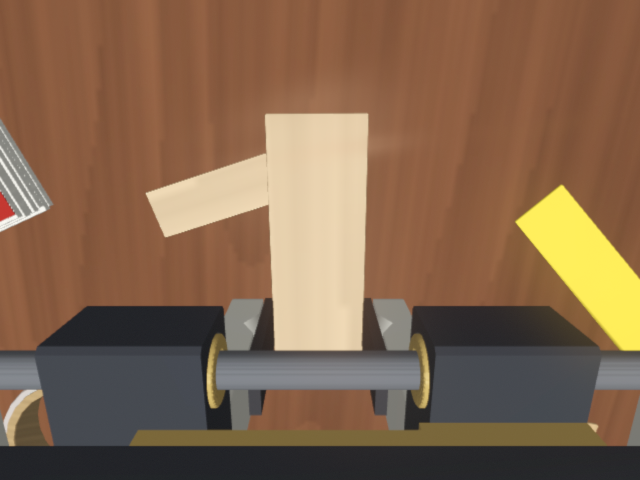

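View pics/s2.png

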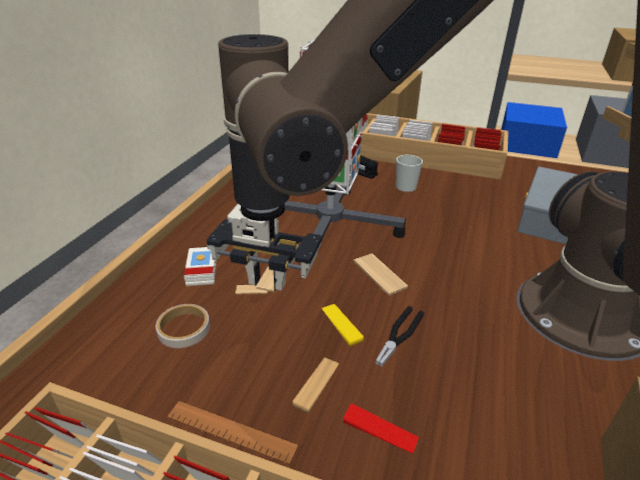

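```bash
python3 -m inch '[-0.002,0.02,-0.01,0,0,0,0.03, 0,0.02,-0.015,-0.3,0,0,0.03, 0,0,-0.018,0,0,0,0.03, 0,0,0,0,0,0,0.03]'
python3 - <<'E'
from h import *
snap('wrist','w3')
to([.5476,.155,.24],3.95)
E
```

```text
clock: 5.3
tool_pos: [0.5472, 0.1573, 0.2382]
orientation: [-60.8, 89.5, 33.4]
force: [-0.8, -0.1, 0.1]
opening: 0.0354
t5.35 at [0.5473 0.1577 0.2382] jaw-175.81 shift mm [-1.8 -0.1 -2.7] rot [0.25 0.24 0.41] j [ 36.  20. -25.   0. -45. -32.] F [0.69 0.47 0.29] op 0.035
```

View pics/w3.png

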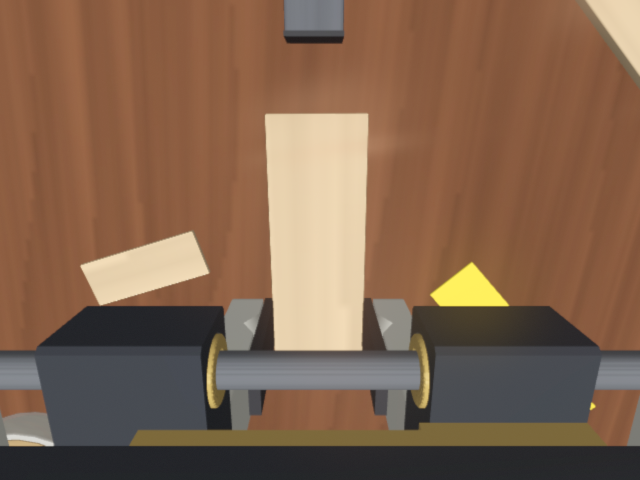

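Run:
```python
from h import *
a=ray('w3',[(285,36),(343,36),(285,5),(342.5,5)],.044);print(a.round(4))
b=ray('w3',[(265.5,114),(367.5,114)],.238-.18+.005-.0003);print(b.round(4), np.linalg.norm(b[0]-b[1]))
e=a[:2].mean(0)[:2];d=np.array([-.069,.9976]);s=e-d*.011;print('stub',s)
pi=b.mean(0)[:2];L=np.array([-np.sin(np.radians(4.19)),np.cos(np.radians(4.19))]);pc=pi+L*.0475
print('packer c',pc,'need',s+d*.009-pc)
```

```text
[[0.5679 0.0508 0.044 ]
 [0.5466 0.0493 0.044 ]
 [0.5684 0.0406 0.044 ]
 [0.5477 0.0391 0.044 ]]
[[0.5717 0.0787 0.0627]
 [0.5365 0.0761 0.0627]] 0.03523679809492198
stub [0.55801182 0.03905816]
packer c [0.55064231 0.12477671] need [ 0.00674852 -0.07674014]
```

```bash
python3 -m inch '[0.025,-0.001,0,0.2,0.2,0.4,0.03, 0.02,0,0,0,0,0,0.03, 0.01,0,0,0,0,0,0.03, 0,0,0,0,0,0,0.03, 0,0,0,0,0,0,0.03]'
python3 - <<'E'
from h import *
to([.554,.081,.1808],3.95)
E
```

```text
clock: 5.98
tool_pos: [0.5516, 0.1605, 0.1827]
orientation: [-64.1, 89.8, 30.0]
force: [-0.2, -0.3, 0.1]
opening: 0.0351
t5.97 at [0.5516 0.1605 0.1827] jaw-175.91 shift mm [  1.7   3.3 -79.5] rot [0.14 0.1  0.21] j [ 36.  25. -27.   0. -38. -32.] F [-0.16 -0.3   0.12] op 0.0351
```

```bash
python3 -m inch '[0.001,0.002,0,0.1,0,0,0.03, 0.001,0.001,0,0,0,0,0.03, 0,0,-0.01,0,0,0,0.03, 0,0,-0.01,0,0,0,0.03, 0,0,-0.01,0,0,0,0.03,0,0,0,0,0,0,0.03]'
python3 - <<'E'
from h import *
to([.554,.081,.1808],3.95)
snap('wrist','w4')
E
```

```text
clock: 6.72
tool_pos: [0.5509, 0.128, 0.1823]
orientation: [-62.5, 89.6, 31.5]
force: [0.2, -0.1, -0.7]
opening: 0.0351
t6.72 at [0.5509 0.128  0.1823] jaw-176.04 shift mm [  1.4   0.2 -47.1] rot [0.01 0.19 0.35] j [ 33.  24. -28.   0. -38. -29.] F [ 0.2  -0.11 -0.7 ] op 0.0351
```

View pics/w4.png

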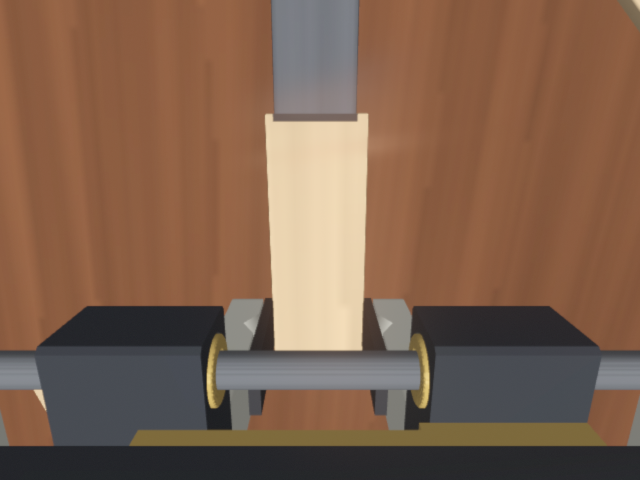

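```bash
python3 -m inch '[0.0015,0,-0.008,0,0.2,0.3,0.03, 0.0005,0,-0.009,0,0,0,0.03, 0.0005,0,-0.009,0,0,0,0.03,0.0005,0,-0.009,0,0,0,0.03,0,0,-0.006,0,0,0,0.03,0,0,0,0,0,0,0.03]'
python3 - <<'E'
from h import *
to([.554,.081,.1805],3.95)
E
```

```text
clock: 7.52
tool_pos: [0.555, 0.0852, 0.1799]
orientation: [-81.2, 89.8, 12.8]
force: [-0.3, -0.0, 0.3]
opening: 0.0348
t7.53 at [0.555  0.0852 0.1799] jaw-175.99 shift mm [-0.6  1.3 -4.2] rot [0.06 0.03 0.19] j [ 29.  24. -29.   0. -37. -25.] F [-0.31 -0.01  0.31] op 0.0348
```

```bash
python3 -m inch '[0,0.001,-0.005,0,0,0,0.03, 0,0,0,0,0,0,0.03,0,0,0,0,0,0,0.045,0,0,0,0,0,0,0.045,0,0,0,0,0,0,0.05]'
python3 - <<'E'
from h import *
to([.554,.081,.1805],3.95)
snap('wrist','w5')
E
```

```text
clock: 8.15
tool_pos: [0.5536, 0.0798, 0.1793]
orientation: [-101.8, 89.9, -7.8]
force: [-0.4, -0.0, 0.5]
opening: 0.0484
t8.15 at [0.5536 0.0798 0.1793] jaw-175.98 shift mm [-1.2 -0.5  1.2] rot [ 0.07 -0.02  0.07] j [ 28.  24. -29.   0. -37. -24.] F [-0.42 -0.02  0.52] op 0.0484
```

View pics/w5.png

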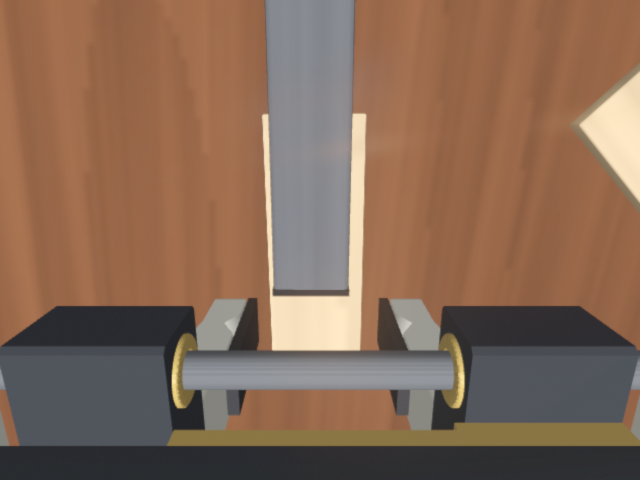

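```bash
python3 - <<'E'
from h import *
a=ray('w5',[(273,290),(349,290)],.044);b=ray('w5',[(264,114),(366,114)],.005)
print(a.round(4),b.round(4))
d=np.array([-.070,.9975]);s=a.mean(0)[:2]-d*.011;c=b.mean(0)[:2]+d*.0475
print('stub',s,'c',c,'out',(c-s)@d,'lat',(c-s)@np.array([d[1],-d[0]]))
E
python3 -m inch '[-0.03,0,0,0,0,0,0.06, -0.06,0,0.02,0,0,0,0.06, -0.04,0.02,0.05,0,0,0,0.06, 0,0.022,0.055,4,0,0,0.06,0,0.022,0.055,4,0,0,0.06,0,0.022,0.055,4,0,0,0.06,0,0,0,0,0,0,0.06]'
python3 - <<'E'
from h import *
snap('wrist','w6')
to([.434,.341,.30],-7.9)
E
```

```text
[[0.5682 0.0488 0.044 ]
 [0.5463 0.0472 0.044 ]] [[ 5.773e-01  3.000e-04  5.000e-03]
 [ 5.424e-01 -2.100e-03  5.000e-03]]
stub [0.55802796 0.03702381] c [0.55652243 0.04648429] out 0.009542214361711494 lat -0.0008395346149083484
clock: 9.07
tool_pos: [0.4617, 0.3176, 0.3115]
orientation: [-0.2, 89.9, 81.3]
force: [-0.1, -0.9, -1.3]
opening: 0.0599
t9.12 at [0.462  0.316  0.3113] jaw171.49 shift mm [11.3 31.4 20.5] rot [-0.61  0.09 -0.03] j [ 54.  14. -21.  -0. -54. -63.] F [ 0.62 -0.56 -0.62] op 0.06
```

View pics/w6.png

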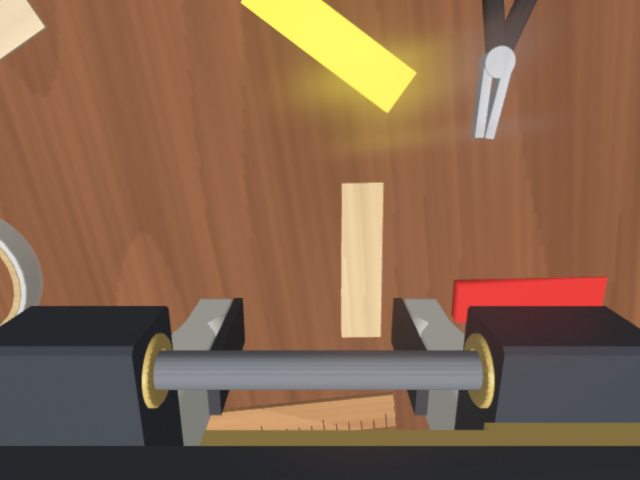

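Run:
```python
from h import *
t=ray('w6',[(342,183),(383.5,183)],.002);k=ray('w6',[(341,337.5),(381,337.5)],.013)
print(t.round(4),k.round(4))
t=t.mean(0)[:2];k=k.mean(0)[:2];L=(k-t);n=np.linalg.norm(L);L/=n
print(n,L,'tilt',np.degrees(np.arctan2(-L[0],L[1])))
g=t+L*.094;print('g',g);to([g[0],g[1],.1797],np.degrees(np.arctan2(L[1],L[0]))-90)
```

```text
[[0.4399 0.2836 0.002 ]
 [0.4122 0.2876 0.002 ]] [[0.4556 0.3929 0.013 ]
 [0.4269 0.3971 0.013 ]]
0.11046717776490546 [0.13725313 0.99053601] tilt -7.888927763667961
g [0.43896601 0.37870988]
t9.12 at [0.462  0.316  0.3113] jaw171.49 shift mm [131.7  32.   58.4] rot [-0.62  0.09 -0.03] j [ 54.  14. -21.  -0. -54. -63.] F [ 0.62 -0.56 -0.62] op 0.06
```

```bash
python3 -m inch '[0.02,0.016,0.029,-0.6,0,0,0.046, 0.03,0.016,0.029,0,0,0,0.046, 0.03,0,0,0,0,0,0.046, 0,0,0,0,0,0,0.046, 0,0,0,0,0,0,0.046]'
python3 - <<'E'
from h import *
to([.439,.3787,.1797],-7.9)
E
```

```text
clock: 9.75
tool_pos: [0.44, 0.3759, 0.2308]
orientation: [-1.9, 89.9, 80.1]
force: [0.4, -0.9, -0.1]
opening: 0.0461
t9.75 at [0.44   0.3759 0.2308] jaw172.00 shift mm [51.1  1.3  2.5] rot [-0.1  0.1  0. ] j [ 60.  21. -24.  -0. -45. -68.] F [ 0.44 -0.9  -0.12] op 0.0461
```

```bash
python3 -m inch '[0.02,0.001,0.002,0,0,0,0.046, 0.02,0,0,0,0,0,0.046, 0,0,0,0,0,0,0.046, 0.006,0,0,0,0,0,0.046, 0,0,0,0,0,0,0.046]'
python3 - <<'E'
from h import *
to([.439,.3787,.1797],-7.9)
E
```

```text
clock: 10.38
tool_pos: [0.4424, 0.3777, 0.1911]
orientation: [-23.9, 89.3, 57.9]
force: [-0.3, -0.2, 0.4]
opening: 0.0457
t10.38 at [0.4424 0.3777 0.1911] jaw171.85 shift mm [11.4  3.5  0.4] rot [-0.24  0.61  0.27] j [ 60.  24. -26.   0. -39. -68.] F [-0.28 -0.18  0.38] op 0.0457
```

```bash
python3 -m inch '[0.006,0.002,0,-0.2,0.6,0.3,0.046, 0.005,0.001,0,0,0,0,0.046, 0,0,0,0,0,0,0.046]'
python3 - <<'E'
from h import *
to([.439,.3787,.1797],-7.9)
E
```

```text
clock: 10.75
tool_pos: [0.4394, 0.3785, 0.1804]
orientation: [14.5, 90.0, 96.6]
force: [-0.2, 0.8, -0.2]
opening: 0.0461
t10.75 at [0.4394 0.3785 0.1804] jaw172.08 shift mm [0.7 0.4 0.1] rot [-0.02  0.05 -0.01] j [ 60.  25. -26.  -0. -39. -68.] F [-0.19  0.83 -0.22] op 0.0461
```

```bash
python3 -m inch '[0,0,0,0,0,0,0.022, 0,0,0,0,0,0,0.022, 0,0,0,0,0,0,0.022]'
python3 - <<'E'
from h import *
to([.439,.3787,.1797],-7.9)
E
python3 -m inch '[-0.02,0,0,0,0,0,0.022, -0.025,0,-0.01,0,0,0,0.022, -0.01,-0.02,-0.04,0,0,0,0.022, 0,-0.03,-0.045,-4,0,0,0.022,0,-0.03,-0.045,-4,0,0,0.022,0,-0.02,-0.045,-4,0,0,0.022,0,0,0,0,0,0,0.022, 0,0,0,0,0,0,0.022]'
python3 - <<'E'
from h import *
to([.55,.18,.24],4)
snap('wrist','w7')
E
```

```text
clock: 11.12
tool_pos: [0.4394, 0.3787, 0.1804]
orientation: [12.3, 90.0, 94.4]
force: [-0.0, -0.2, 0.0]
opening: 0.0276
t11.12 at [0.4394 0.3787 0.1804] jaw172.10 shift mm [ 0.7  0.4 -0. ] rot [-0.    0.04 -0.01] j [ 60.  25. -26.  -0. -39. -68.] F [-0.02 -0.19  0.01] op 0.0276
clock: 12.12
tool_pos: [0.5256, 0.1813, 0.2381]
orientation: [-53.9, 89.8, 40.6]
force: [-1.0, 0.2, 0.2]
opening: 0.0273
t12.12 at [0.5256 0.1813 0.2381] jaw-175.42 shift mm [ -1.9 -24.3  -3.3] rot [0.58 0.11 0.15] j [ 39.  19. -26.  -0. -44. -35.] F [-1.02  0.21  0.17] op 0.0273
```

View pics/w7.png

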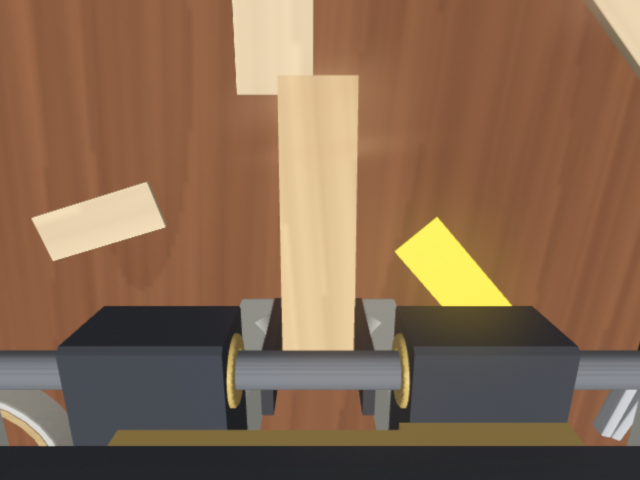

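```bash
python3 -m inch '[0,-0.012,0,0.5,0,0,0.022, 0.01,-0.011,-0.002,0,0,0,0.022, 0.015,0,-0.002,0,0,0,0.022, 0.01,0,0,0,0,0,0.022, 0,0,0,0,0,0,0.022,0,0,0,0,0,0,0.022]'
python3 - <<'E'
from h import *
to([.549,.172,.1870],4)
snap('wrist','w8')
E
```

```text
clock: 12.92
tool_pos: [0.5494, 0.1818, 0.1992]
orientation: [-34.5, 90.0, 59.8]
force: [1.2, 0.1, 0.0]
opening: 0.0274
t12.93 at [0.5494 0.1818 0.1992] jaw-175.72 shift mm [12.2  1.1 -9.8] rot [0.28 0.04 0.03] j [ 38.  24. -25.  -0. -41. -33.] F [1.23 0.11 0.02] op 0.0274
```

View pics/w8.png

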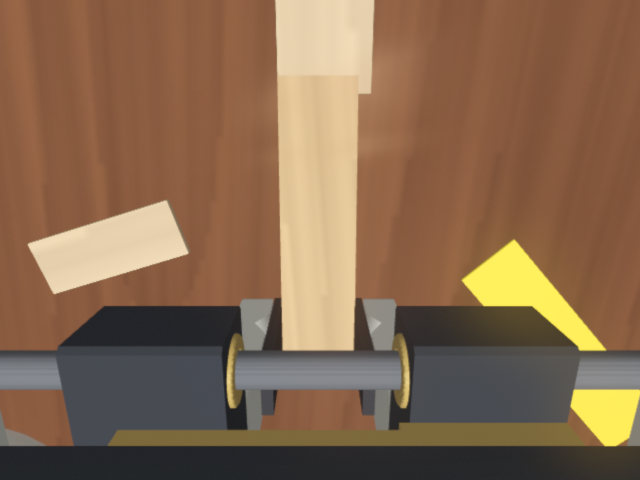

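```bash
python3 -m inch '[0.006,0.0015,-0.005,0.2,0,0,0.022, 0.005,0.0005,-0.005,0,0,0,0.022, 0,0,0,0,0,0,0.022,0,0,0,0,0,0,0.022]'
python3 - <<'E'
from h import *
to([.549,.172,.1865],4)
snap('wrist','w9')
snap('side','s9')
c=load('s9')['c'][:,:,::-1]
cv2.imwrite('pics/s9z.png',cv2.resize(c[200:380,200:420],(733,600),interpolation=cv2.INTER_CUBIC))
E
```

```text
clock: 13.48
tool_pos: [0.548, 0.1709, 0.1884]
orientation: [-49.4, 89.9, 44.6]
force: [0.3, 0.1, -0.7]
opening: 0.0274
t13.47 at [0.548  0.1709 0.1884] jaw-175.95 shift mm [ 1.9 -1.1  1. ] rot [0.05 0.09 0.11] j [ 37.  24. -26.  -0. -39. -33.] F [ 0.28  0.08 -0.72] op 0.0274
att [  56.57996754   -0.58605647 -160.4119839 ]
```

View pics/w9.png

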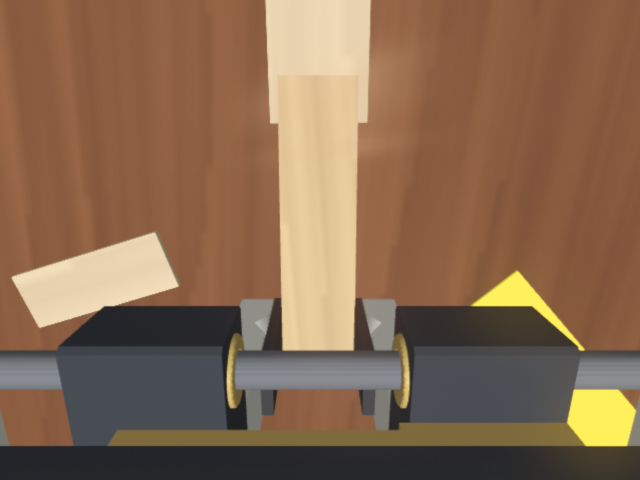

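View pics/s9z.png

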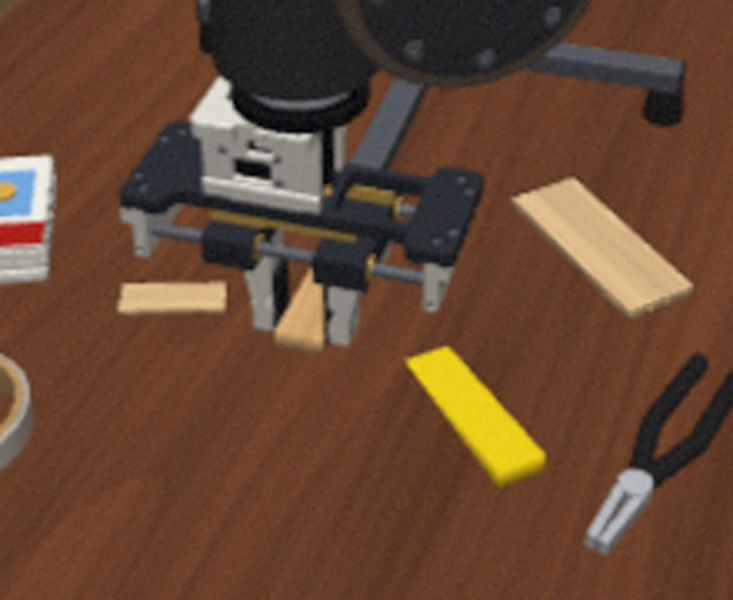

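```bash
python3 -m inch '[0.0025,-0.0005,-0.004,0,0.1,0.1,0.022, 0.001,0,-0.006,0,0,0,0.022, 0.0005,0,-0.006,0,0,0,0.022,0,0,-0.004,0,0,0,0.022,0,0,0,0,0,0,0.022]'
python3 - <<'E'
from h import *
to([.5507,.147,.1858],4)
E
```

```text
clock: 14.2
tool_pos: [0.5505, 0.15, 0.1848]
orientation: [-71.7, 89.9, 22.4]
force: [-0.1, -0.5, 0.7]
opening: 0.0274
t14.20 at [0.5505 0.15   0.1848] jaw-175.92 shift mm [-1.  0. -3.] rot [0.08 0.03 0.09] j [ 35.  24. -27.   0. -39. -31.] F [-0.08 -0.45  0.72] op 0.0274
```

```bash
python3 -m inch '[-0.0008,0,-0.006,0,0,0,0.022, 0,0,-0.006,0,0,0,0.022, 0,0,-0.006,0,0,0,0.022,0,0,-0.005,0,0,0,0.022,0,0,0,0,0,0,0.022]'
python3 - <<'E'
from h import *
to([.5507,.112,.1856],4)
snap('wrist','w10')
E
```

```text
clock: 14.82
tool_pos: [0.5519, 0.1249, 0.1853]
orientation: [-84.4, 90.0, 9.6]
force: [0.2, -0.9, -0.9]
opening: 0.0277
t14.82 at [0.5519 0.1249 0.1853] jaw-175.95 shift mm [ -0.3   2.1 -12.8] rot [0.05 0.   0.02] j [ 33.  24. -28.   0. -38. -29.] F [ 0.15 -0.9  -0.95] op 0.0277
```

View pics/w10.png

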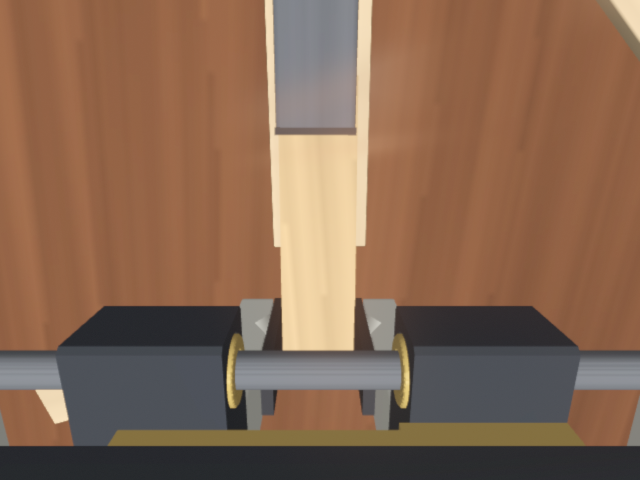

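```bash
python3 -m inch '[0,0,-0.004,0,0,0,0.022, 0,0,-0.004,0,0,0,0.022,0,0,0,0,0,0,0.022]'; python3 -m inch '[0,0,-0.003,0,0,0,0.022,0,0,0,0,0,0,0.022]'; python3 -m inch '[0,0,-0.003,0,0,0,0.022,0,0,0,0,0,0,0.022]'
```

```text
clock: 15.25
tool_pos: [0.5526, 0.1169, 0.1853]
orientation: [-78.9, 90.0, 15.2]
force: [-0.6, -0.2, 0.1]
opening: 0.0276
clock: 15.5
tool_pos: [0.5528, 0.1137, 0.1854]
orientation: [-78.8, 90.0, 15.3]
force: [0.2, -0.9, -0.9]
opening: 0.0274
clock: 15.75
tool_pos: [0.553, 0.1106, 0.1853]
orientation: [-80.0, 90.0, 14.1]
force: [-0.1, 0.5, 0.7]
opening: 0.028
```

```bash
python3 -m inch '[0,0,-0.002,0,0,0,0.022,0,0,0,0,0,0,0.022]';python3 -m inch '[0,0,-0.002,0,0,0,0.022,0,0,0,0,0,0,0.022]'
```

```text
clock: 16.0
tool_pos: [0.5532, 0.1085, 0.1854]
orientation: [-80.1, 90.0, 14.0]
force: [0.5, 0.1, -0.6]
opening: 0.0272
clock: 16.25
tool_pos: [0.5533, 0.1063, 0.1853]
orientation: [-84.4, 90.0, 9.7]
force: [0.4, 0.3, 0.4]
opening: 0.0274
```

```bash
python3 -m inch '[0,0,-0.002,0,0,0,0.022,0,0,0,0,0,0,0.022]'
```

```text
clock: 16.5
tool_pos: [0.5535, 0.1042, 0.1854]
orientation: [-82.9, 90.0, 11.2]
force: [-1.3, -0.1, 0.7]
opening: 0.0274
```

```bash
python3 -m inch '[0,0,-0.002,0,0,0,0.022,0,0,0,0,0,0,0.022]'
```

```text
clock: 16.75
tool_pos: [0.5536, 0.1021, 0.1854]
orientation: [-80.3, 90.0, 13.8]
force: [0.1, 0.5, 0.6]
opening: 0.0278
```

```bash
python3 -m inch '[0,0,-0.002,0,0,0,0.022,0,0,0,0,0,0,0.022]'
```

```text
clock: 17.0
tool_pos: [0.5538, 0.0999, 0.1853]
orientation: [-80.9, 90.0, 13.2]
force: [1.1, -0.7, 1.0]
opening: 0.028
```

```bash
python3 -m inch '[0,0,-0.002,0,0,0,0.022,0,0,0,0,0,0,0.022]'
```

```text
clock: 17.25
tool_pos: [0.5539, 0.0978, 0.1854]
orientation: [-84.0, 90.0, 10.1]
force: [-0.6, -0.2, 0.4]
opening: 0.0273
```

```bash
python3 -m inch '[0,0,-0.002,0,0,0,0.022,0,0,0,0,0,0,0.022]'
```

```text
clock: 17.5
tool_pos: [0.5541, 0.0956, 0.1854]
orientation: [-82.9, 90.0, 11.2]
force: [0.8, -0.1, 0.5]
opening: 0.0276
```

```bash
python3 -m inch '[0,0,-0.002,0,0,0,0.022,0,0,0,0,0,0,0.022]'
```

```text
clock: 17.75
tool_pos: [0.5542, 0.0935, 0.1854]
orientation: [-82.2, 90.0, 11.9]
force: [-0.1, 0.2, 0.8]
opening: 0.0274
```

```bash
python3 -m inch '[0,0,-0.002,0,0,0,0.022,0,0,0,0,0,0,0.022]'
```

```text
clock: 18.0
tool_pos: [0.5544, 0.0913, 0.1854]
orientation: [-84.3, 90.0, 9.7]
force: [0.2, -0.8, -0.1]
opening: 0.0275
```

```bash
python3 -m inch '[0,0,-0.002,0,0,0,0.022,0,0,0,0,0,0,0.022]'; python3 -c "
from h import *
snap('wrist','w11')"
```

```text
clock: 18.25
tool_pos: [0.5545, 0.0892, 0.1853]
orientation: [-86.6, 90.0, 7.5]
force: [-0.2, -0.4, 0.9]
opening: 0.0274
```

View pics/w11.png

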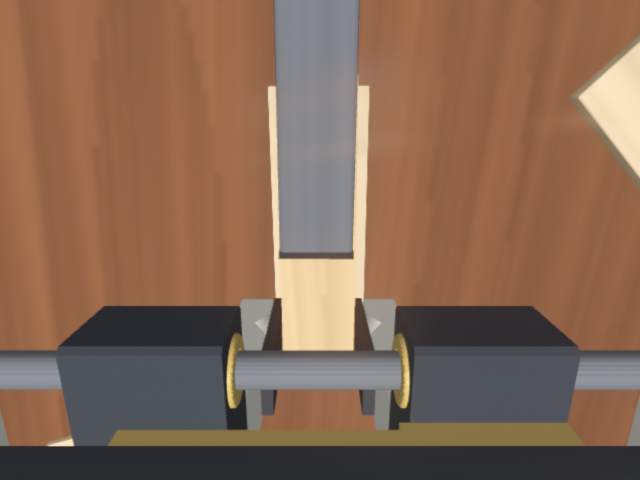

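```bash
python3 -c "
from h import *
a=ray('w11',[(279,253),(353,253)],.044).mean(0);b=ray('w11',[(269,87),(368,87)],.005).mean(0)
print(a,b,a-b)
"
python3 -m inch '[0,0,-0.002,0,0,0,0.022,0,0,0,0,0,0,0.022]'
```

```text
[0.55736538 0.04809544 0.044     ] [ 0.56020356 -0.00056717  0.005     ] [-0.00283818  0.04866261  0.039     ]
clock: 18.55
tool_pos: [0.5546, 0.0871, 0.1853]
orientation: [-89.5, 90.0, 4.6]
force: [0.1, -0.9, 0.8]
opening: 0.0276
```

```bash
python3 -m inch '[0,0,-0.0015,0,0,0,0.022,0,0,0,0,0,0,0.022]'
```

```text
clock: 18.8
tool_pos: [0.5548, 0.0856, 0.1853]
orientation: [-88.9, 90.0, 5.2]
force: [-0.7, -0.4, 0.5]
opening: 0.0274
```

```bash
python3 -m inch '[0,0,-0.0015,0,0,0,0.022,0,0,0,0,0,0,0.022]'
```

```text
clock: 19.05
tool_pos: [0.5549, 0.0839, 0.1853]
orientation: [-88.0, 90.0, 6.1]
force: [0.9, 0.6, 0.8]
opening: 0.0274
```

```bash
python3 -m inch '[0,0,-0.0015,0,0,0,0.022,0,0,0,0,0,0,0.022]'
```

```text
clock: 19.3
tool_pos: [0.555, 0.0824, 0.1853]
orientation: [-85.4, 90.0, 8.7]
force: [0.2, 0.2, 0.6]
opening: 0.0275
```

```bash
python3 -m inch '[0,0,-0.0015,0,0,0,0.022,0,0,0,0,0,0,0.022]'
```

```text
clock: 19.55
tool_pos: [0.5551, 0.0807, 0.1853]
orientation: [-88.9, 90.0, 5.2]
force: [0.6, 0.5, -0.2]
opening: 0.0272
```

```bash
python3 -m inch '[0,0,-0.0015,0,0,0,0.022,0,0,0,0,0,0,0.022]'
```

```text
clock: 19.8
tool_pos: [0.5552, 0.0791, 0.1854]
orientation: [-88.0, 90.0, 6.1]
force: [0.2, 0.6, 0.4]
opening: 0.0272
```

```bash
python3 -m inch '[0,0,-0.0015,0,0,0,0.022,0,0,0,0,0,0,0.022]'
```

```text
clock: 20.05
tool_pos: [0.5554, 0.0776, 0.1853]
orientation: [-74.8, 90.0, 19.3]
force: [-0.5, -0.7, -0.0]
opening: 0.0271
```

Run:
```python
from h import *
snap('side','s12');snap('scene','c12');snap('wrist','w12')
c=load('s12')['c'][:,:,::-1]
cv2.imwrite('pics/s12z.png',cv2.resize(c[180:300,220:380],(800,600),interpolation=cv2.INTER_CUBIC))
```

```text
att [  56.57996754   -0.58605647 -160.4119839 ]
att [54.99166435 -0.15159921 74.93337881]
```

View pics/s12z.png

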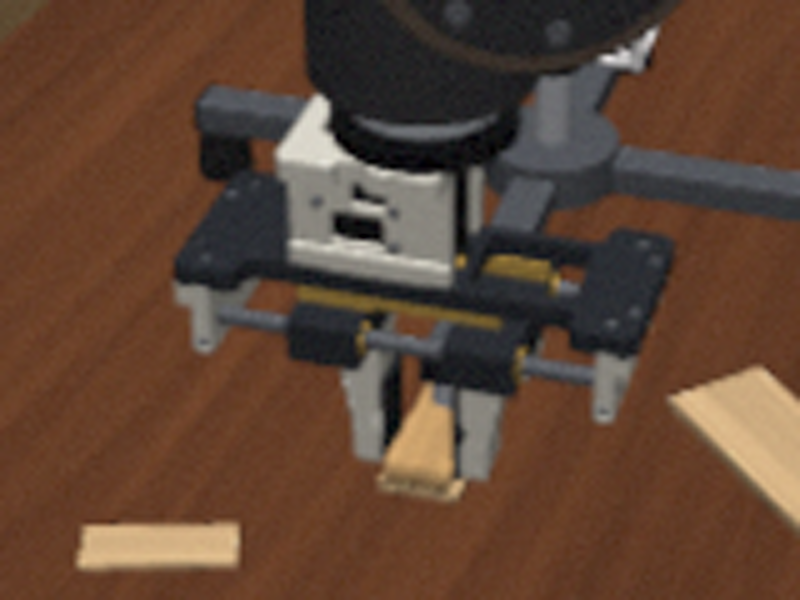

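View pics/w12.png

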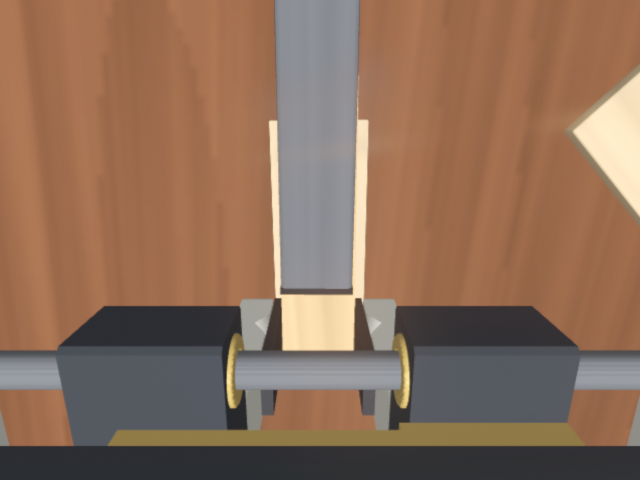

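```bash
python3 -m inch '[0,0,-0.001,0,0,0,0.022,0,0,0,0,0,0,0.022]'
```

```text
clock: 20.45
tool_pos: [0.5555, 0.077, 0.1854]
orientation: [-61.2, 89.9, 32.9]
force: [0.3, -0.7, -0.5]
opening: 0.0273
```

```bash
python3 -m inch '[0,0,-0.001,0,0,0,0.022,0,0,0,0,0,0,0.022]'
```

```text
clock: 20.7
tool_pos: [0.5556, 0.0763, 0.1854]
orientation: [-50.5, 89.9, 43.6]
force: [-0.2, 0.9, -0.2]
opening: 0.0276
```

```bash
python3 -m inch '[0,0,-0.001,0,0,0,0.022,0,0,0,0,0,0,0.022]'
```

```text
clock: 20.95
tool_pos: [0.5557, 0.0758, 0.1854]
orientation: [-43.5, 89.9, 50.6]
force: [-0.9, 1.1, -1.1]
opening: 0.0278
```

```bash
python3 -c "
from h import *
a=ray('w12',[(279,290),(353,290)],.044).mean(0);b=ray('w12',[(270,122),(367,122)],.005).mean(0)
print(a,b,a-b)
print(ray('s12',np.array([(385,475),(450,485)])/5+[220,180],.018))
"
```

```text
[0.55742621 0.04833203 0.044     ] [ 5.60257398e-01 -3.62271004e-04  5.00000000e-03] [-0.00283119  0.0486943   0.039     ]
[[0.56054516 0.10742464 0.018     ]
 [0.53257499 0.1041694  0.018     ]]
```

```bash
python3 -m inch '[0,0,-0.001,0,0,0,0.022,0,0,0,0,0,0,0.022]'
```

```text
clock: 21.2
tool_pos: [0.5558, 0.0753, 0.1854]
orientation: [-39.1, 89.8, 55.0]
force: [0.1, 1.4, -0.2]
opening: 0.0275
```

```bash
python3 -m inch '[0,0,-0.001,0,0,0,0.022,0,0,0,0,0,0,0.022]'
```

```text
clock: 21.45
tool_pos: [0.5558, 0.0749, 0.1853]
orientation: [-34.8, 89.7, 59.3]
force: [0.2, 1.6, -0.7]
opening: 0.0273
```

```bash
python3 -m inch '[0,0,-0.001,0,0,0,0.022,0,0,0,0,0,0,0.022]'; python3 -m inch '[0,0,-0.001,0,0,0,0.022]'
```

```text
clock: 21.7
tool_pos: [0.5558, 0.0745, 0.1854]
orientation: [-32.4, 89.7, 61.7]
force: [-1.2, 1.6, -0.0]
opening: 0.0273
clock: 21.82
tool_pos: [0.5558, 0.0741, 0.1854]
orientation: [-30.7, 89.6, 63.4]
force: [-3.5, 9.9, 1.3]
opening: 0.0275
```

```bash
python3 -m inch '[0,0,0,0,0,0,0.022]';python3 -m inch '[0,0,0,0,0,0,0.022]'; python3 -c "
from h import *
snap('wrist','w13');to([.555,.074,.1854],4)
snap('side','s13')
c=load('s13')['c'][:,:,::-1]
cv2.imwrite('pics/s13z.png',cv2.resize(c[180:300,220:380],(800,600),interpolation=cv2.INTER_CUBIC))
"
```

```text
clock: 21.95
tool_pos: [0.5558, 0.0741, 0.1853]
orientation: [-30.0, 89.6, 64.0]
force: [-0.3, 2.3, -0.0]
opening: 0.0278
clock: 22.08
tool_pos: [0.5558, 0.0741, 0.1854]
orientation: [-30.3, 89.6, 63.8]
force: [-0.8, 4.2, -0.1]
opening: 0.0279
t22.12 at [0.5558 0.0741 0.1853] jaw-175.92 shift mm [-0.1  0.8 -0.1] rot [0.08 0.33 0.19] j [ 28.  24. -28.  -0. -38. -23.] F [-0.95  5.11  0.21] op 0.0273
att [  56.57996754   -0.58605647 -160.4119839 ]
```

View pics/w13.png

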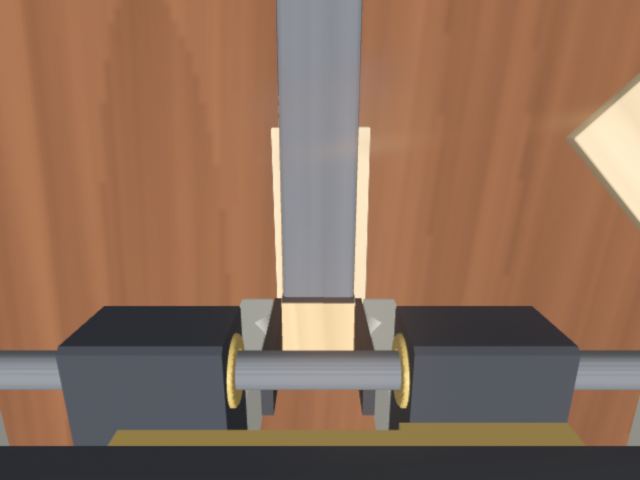

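View pics/s13z.png

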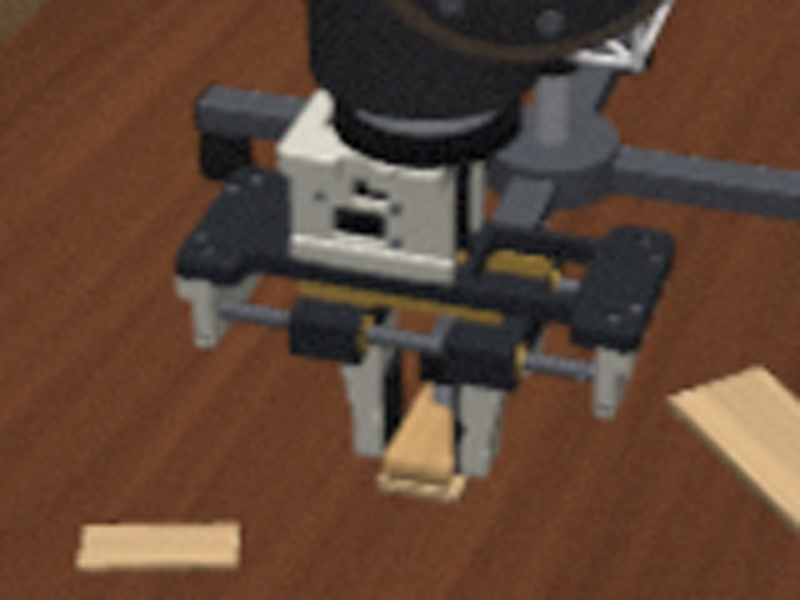

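```bash
python3 -c "
from h import *
a=ray('w13',[(282,298),(354,298)],.044).mean(0);b=ray('w13',[(272,129),(369,129)],.005).mean(0)
print(a,b,a-b)
"; python3 -m inch '[0,0,0,0,0,0,0.022,0,0,0,0,0,0,0.022]'
```

```text
[0.55738266 0.04816664 0.044     ] [ 5.60188783e-01 -4.73738643e-04  5.00000000e-03] [-0.00280613  0.04864038  0.039     ]
clock: 22.42
tool_pos: [0.5558, 0.0741, 0.1853]
orientation: [-29.9, 89.6, 64.2]
force: [-0.9, 5.2, -0.5]
opening: 0.0272
```

```bash
python3 -m inch '[0,0,0,0,0,0,0.034,0,0,0,0,0,0,0.04,0,0,0,0,0,0,0.044]'; python3 -c "
from h import *
snap('wrist','w14');to([.555,.074,.1854],4)
snap('side','s14')
c=load('s14')['c'][:,:,::-1]
cv2.imwrite('pics/s14z.png',cv2.resize(c[180:300,220:380],(800,600),interpolation=cv2.INTER_CUBIC))
"
```

```text
clock: 22.8
tool_pos: [0.5557, 0.0729, 0.1853]
orientation: [-28.3, 89.7, 65.8]
force: [0.1, 0.0, 0.2]
opening: 0.0426
t22.85 at [0.5557 0.0729 0.1853] jaw-175.93 shift mm [-0.1  0.6  1.1] rot [0.07 0.25 0.13] j [ 27.  24. -28.  -0. -38. -23.] F [0.86 0.23 0.06] op 0.0431
att [  56.57996754   -0.58605647 -160.4119839 ]
```

View pics/s14z.png

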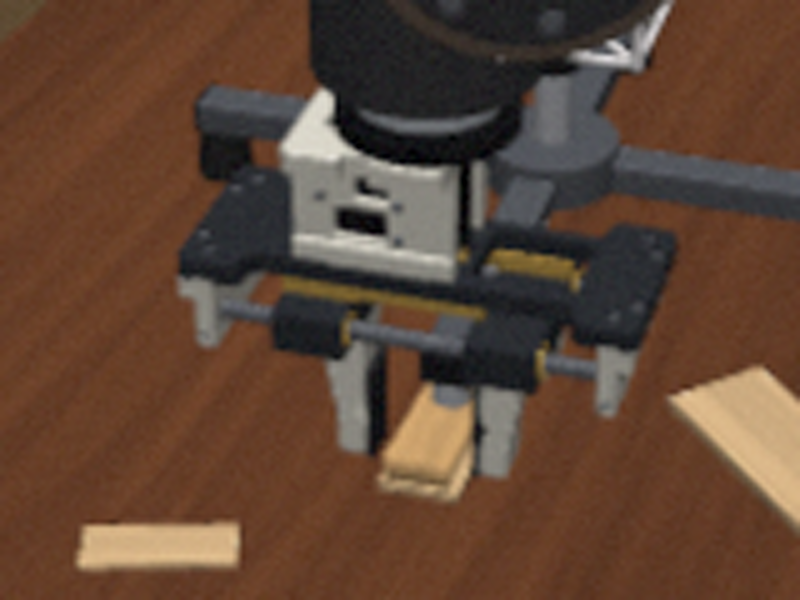

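```bash
python3 -m inch '[-0.03,0,0,0,0.2,0.1,0.05, -0.03,0,0,0,0,0,0.05, 0,0,0.02,0,0,0,0.01,0,0,0.025,0,0,0,0,0,0,0,0,0,0,0,0,0,0,0,0,0,0]'; python3 -c "
from h import *
snap('wrist','w15');to([.554,.122,.187],4)
"
```

```text
clock: 23.65
tool_pos: [0.5515, 0.1191, 0.2451]
orientation: [98.8, 89.9, -167.2]
force: [-0.5, 0.8, -0.2]
opening: 0.0156
t23.70 at [0.5516 0.119  0.2451] jaw-175.98 shift mm [58.1 -2.8  2.8] rot [ 0.02 -0.02 -0.13] j [ 32.  19. -25.  -0. -46. -28.] F [-0.71  0.33  0.42] op 0.0115
```

View pics/w15.png

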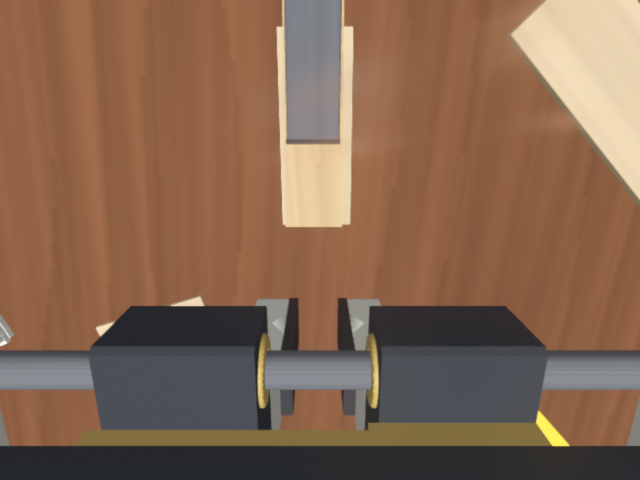

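```bash
python3 -c "
from h import *
print(ray('w15',[(283,226),(342,226)],.018), ray('w15',[(283,224),(351,224)],.005),ray('w15',[(286,142),(340,142)],.044),ray('w15',[(278,28),(353,28)],.005))
c=load('w15')['c'][:,:,::-1]
cv2.imwrite('pics/w15z.png',cv2.resize(c[10:250,230:400],(560,600)[:2] if 0 else (425,600),interpolation=cv2.INTER_CUBIC))
"
```

```text
[[0.56963807 0.09210999 0.018     ]
 [0.54037406 0.09001905 0.018     ]] [[0.57053201 0.09431558 0.005     ]
 [0.53473176 0.09175748 0.005     ]] [[0.56843393 0.04997047 0.044     ]
 [0.54631011 0.04838666 0.044     ]] [[ 0.57735169  0.00098765  0.005     ]
 [ 0.54259214 -0.00150641  0.005     ]]
```

View pics/w15z.png

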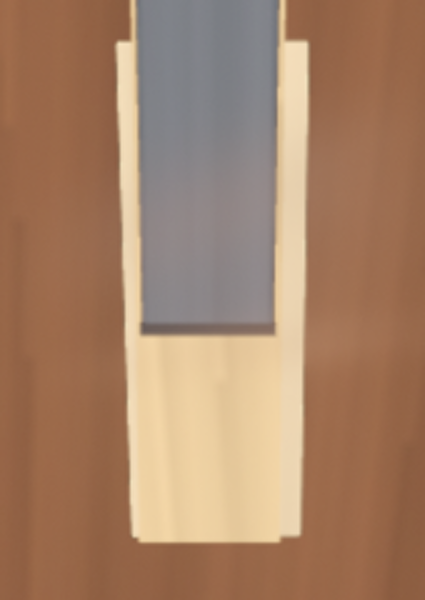

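```bash
python3 -m inch '[0.02,-0.001,0.003,0,0,0,0, 0.025,-0.001,0.003,0,0,0,0, 0.01,0,0,0,0,0,0,0,0,0,0,0,0,0]'; python3 -c "
from h import *
to([.5538,.11,.187],4)
"
```

```text
clock: 24.2
tool_pos: [0.5531, 0.1236, 0.1883]
orientation: [107.8, 89.8, -158.3]
force: [0.8, 0.7, 0.3]
opening: 0.0003
t24.20 at [0.5531 0.1236 0.1883] jaw-176.08 shift mm [  1.3   0.3 -13.6] rot [-0.08 -0.06 -0.17] j [ 32.  24. -27.  -0. -39. -28.] F [0.79 0.72 0.32] op 0.0003
```

```bash
python3 -m inch '[0.001,0,-0.006,0,0,-0.1,0, 0,0,-0.006,0,0,0,0, 0,0,-0.003,0,0,0,0,0,0,0,0,0,0,0]'; python3 -m inch '[0,0,-0.002,0,0,0,0,0,0,0,0,0,0,0]'
```

```text
clock: 24.7
tool_pos: [0.5549, 0.1071, 0.1895]
orientation: [-82.1, 89.9, 11.8]
force: [-0.3, 0.0, -0.0]
opening: 0.0002
clock: 24.95
tool_pos: [0.5551, 0.105, 0.1898]
orientation: [-78.7, 89.9, 15.2]
force: [0.2, -0.1, -0.2]
opening: 0.0003
```

```bash
python3 -m inch '[0.001,0,-0.002,0,0,0,0,0,0,0,0,0,0,0]'
```

```text
clock: 25.2
tool_pos: [0.5554, 0.1035, 0.1889]
orientation: [-69.2, 89.8, 24.7]
force: [0.4, 1.4, 1.2]
opening: 0.0006
```

```bash
python3 -m inch '[0.001,0,-0.001,0,0,0,0,0,0,0,0,0,0,0]'
```

```text
clock: 25.45
tool_pos: [0.5557, 0.1034, 0.1882]
orientation: [-61.8, 89.7, 32.2]
force: [-0.2, 0.1, 0.1]
opening: 0.0005
```

```bash
python3 -m inch '[0,0,-0.001,0,0,0,0,0,0,0,0,0,0,0]'
```

```text
clock: 25.7
tool_pos: [0.5557, 0.1031, 0.1881]
orientation: [-53.8, 89.7, 40.1]
force: [-2.0, 2.1, 1.0]
opening: 0.0003
```

```bash
python3 -m inch '[0,0,-0.001,0,0,0,0,0,0,0,0,0,0,0]'
```

```text
clock: 25.95
tool_pos: [0.5557, 0.1029, 0.1881]
orientation: [-48.0, 89.6, 45.9]
force: [-1.6, 2.9, 1.4]
opening: 0.0007
```

```bash
python3 -m inch '[0,0,0,0,0,0,0]';python3 -m inch '[0,0,0,0,0,0,0]'; python3 -m inch '[0,0,-0.0008,0,0,0,0,0,0,0,0,0,0,0]';python3 -m inch '[0,0,0,0,0,0,0]'
```

```text
clock: 26.08
tool_pos: [0.5557, 0.1029, 0.1881]
orientation: [-48.3, 89.6, 45.7]
force: [-1.7, 2.9, 1.4]
opening: 0.0005
clock: 26.2
tool_pos: [0.5557, 0.1029, 0.1881]
orientation: [-48.2, 89.6, 45.7]
force: [-1.6, 3.7, 2.1]
opening: 0.0001
clock: 26.45
tool_pos: [0.5556, 0.1027, 0.1882]
orientation: [-43.8, 89.6, 50.1]
force: [-2.1, 3.6, 2.4]
opening: 0.0008
clock: 26.58
tool_pos: [0.5556, 0.1027, 0.1882]
orientation: [-43.9, 89.6, 50.1]
force: [-1.0, 2.9, 1.3]
opening: 0.0005
```

```bash
python3 -m inch '[0,0,-0.0012,0,0,0,0,0,0,0,0,0,0,0]';python3 -m inch '[0,0,0,0,0,0,0]'
```

```text
clock: 26.82
tool_pos: [0.5557, 0.1023, 0.1882]
orientation: [-40.9, 89.5, 53.0]
force: [-1.2, 4.0, 1.4]
opening: 0.0004
clock: 26.95
tool_pos: [0.5557, 0.1023, 0.1882]
orientation: [-40.8, 89.5, 53.1]
force: [-2.0, 3.8, 1.4]
opening: 0.0006
```

```bash
python3 -m inch '[0,0,-0.0012,0,0,0,0,0,0,0,0,0,0,0]';python3 -m inch '[0,0,0,0,0,0,0]'
```

```text
clock: 27.2
tool_pos: [0.5559, 0.1019, 0.1882]
orientation: [-39.0, 89.4, 54.9]
force: [-0.3, 2.8, 1.1]
opening: 0.0004
clock: 27.32
tool_pos: [0.5559, 0.1019, 0.1882]
orientation: [-39.2, 89.4, 54.8]
force: [-0.7, 4.5, 1.6]
opening: 0.0006
```

```bash
python3 -m inch '[0,0,0.008,0,0.3,0.3,0,-0.02,0,0.005,0,0,0,0,-0.04,0,0,0,0,0,0,-0.02,0,0,0,0,0,0,0,0,0,0,0,0,0]'; python3 -c "
from h import *
to([.5575,.039,.24],4)
snap('wrist','w16');snap('scene','c16')
"
```

```text
clock: 27.95
tool_pos: [0.5549, 0.1141, 0.2691]
orientation: [131.5, 89.8, -134.6]
force: [-0.2, 0.1, 0.2]
opening: 0.0
t27.95 at [0.5549 0.1141 0.2691] jaw-176.14 shift mm [ 29.3   2.3 -75. ] rot [-0.14 -0.15 -0.16] j [ 31.  18. -23.   0. -49. -28.] F [-0.19  0.07  0.2 ] op 0.0
att [54.99166435 -0.15159921 74.93337881]
```

View pics/w16.png

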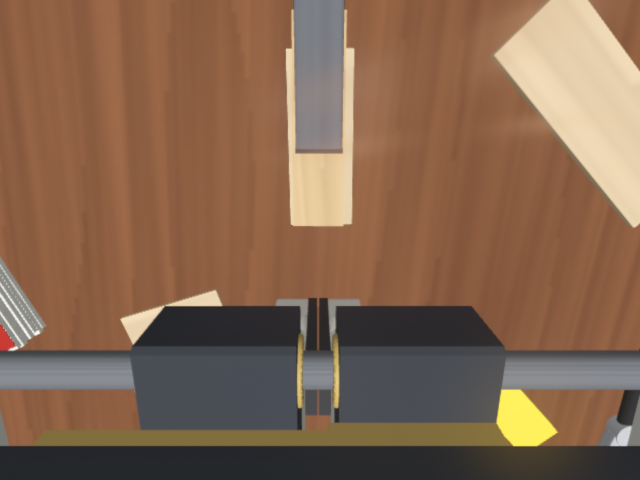

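View pics/c16.png

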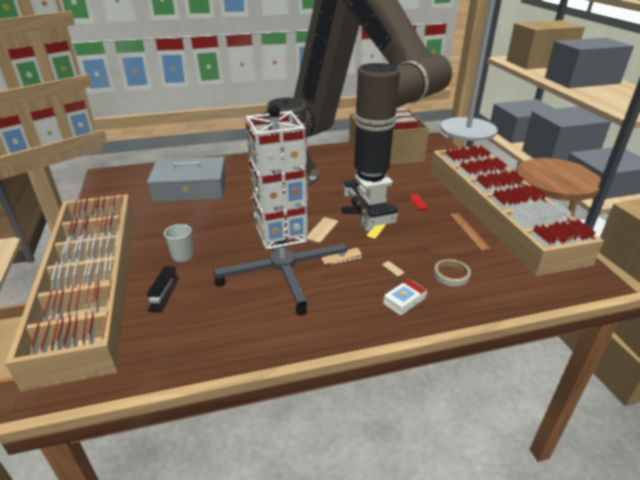

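```bash
python3 -m inch '[0.005,0.001,-0.025,0,0,0,0,0.005,0.001,-0.025,0,0,0,0,0.01,0,-0.022,0,0,0,0,0,0,0,0,0,0,0,0,0,0,0,0,0,0]'; python3 -c "
from h import *
to([.5576,.0385,.222],4)
snap('wrist','w17');snap('scene','c17')
"
```

```text
clock: 28.68
tool_pos: [0.5555, 0.0396, 0.2413]
orientation: [115.7, 89.1, -150.5]
force: [0.1, -0.5, 0.7]
opening: 0.0004
t28.68 at [0.5555 0.0396 0.2413] jaw-176.16 shift mm [19.3 -2.4 -1.1] rot [-0.16 -0.41 -0.85] j [ 24.  19. -26.   0. -46. -21.] F [ 0.12 -0.55  0.69] op 0.0004
att [54.99166435 -0.15159921 74.93337881]
```

View pics/c17.png

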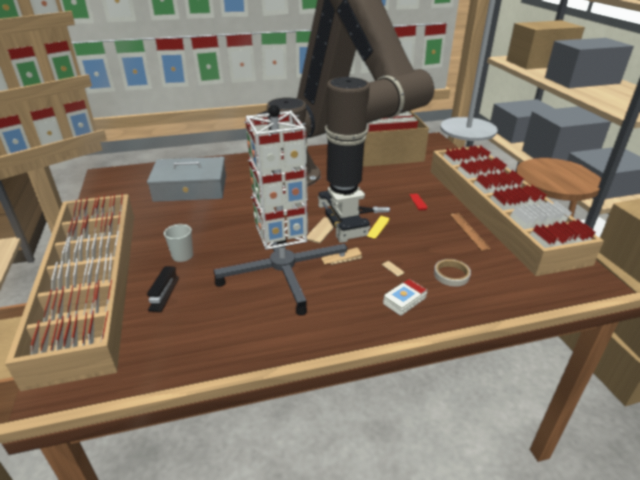

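View pics/w17.png

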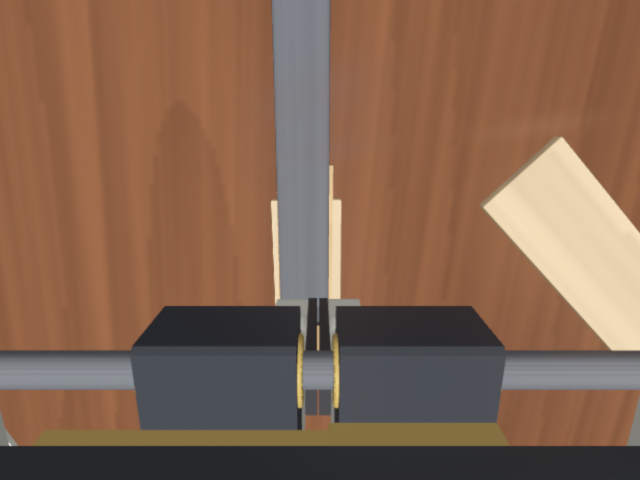

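```bash
python3 -m inch '[0.004,-0.0025,0,-0.1,-0.4,-0.8,0,0.006,0,0,0,0,0,0,0.002,0,0,0,0,0,0,0,0,0,0,0,0,0]'; python3 -c "
from h import *
to([.5576,.0385,.222],4)"
```

```text
clock: 29.28
tool_pos: [0.5582, 0.0414, 0.229]
orientation: [-56.2, 89.9, 37.9]
force: [0.2, 0.2, 0.5]
opening: 0.0004
t29.27 at [0.5582 0.0414 0.229 ] jaw-175.92 shift mm [ 7.   0.8 -2.9] rot [0.08 0.06 0.08] j [ 24.  20. -26.  -0. -44. -20.] F [0.2  0.24 0.53] op 0.0004
```

```bash
python3 -m inch '[0.003,0.0005,-0.003,0,0,0,0,0,0,0,0,0,0,0]'; python3 -m inch '[0.0015,0,0,0,0,0,0,0,0,0,0,0,0,0]';python3 -c "
from h import *
to([.5576,.0385,.222],4)"
```

```text
clock: 29.52
tool_pos: [0.5579, 0.0383, 0.2259]
orientation: [-57.2, 89.9, 36.9]
force: [-0.8, -0.4, -0.1]
opening: 0.0004
clock: 29.78
tool_pos: [0.5579, 0.0381, 0.2244]
orientation: [-60.0, 89.9, 34.1]
force: [-0.0, -0.3, -0.2]
opening: 0.0005
t29.77 at [0.5579 0.0381 0.2244] jaw-175.93 shift mm [2.4 0.3 0.4] rot [0.08 0.06 0.1 ] j [ 24.  20. -27.  -0. -43. -20.] F [-0.04 -0.34 -0.17] op 0.0005
```

```bash
python3 -m inch '[0.001,0,0,0,0,0,0,0,0,0,0,0,0,0]'; python3 -m inch '[0.001,0,0,0,0,0,0,0,0,0,0,0,0,0]'
```

```text
clock: 30.02
tool_pos: [0.558, 0.0382, 0.2235]
orientation: [-61.3, 89.9, 32.8]
force: [-0.3, 0.2, 0.1]
opening: 0.0006
clock: 30.28
tool_pos: [0.558, 0.0382, 0.2225]
orientation: [-63.1, 89.9, 31.0]
force: [-0.1, 0.1, -0.5]
opening: 0.0004
```

```bash
python3 -m inch '[0.0007,0,0,0,0,0,0,0,0,0,0,0,0,0]'
```

```text
clock: 30.52
tool_pos: [0.5581, 0.0383, 0.2225]
orientation: [-66.8, 89.8, 27.3]
force: [0.1, -0.8, 0.2]
opening: 0.0005
```

```bash
python3 -m inch '[0.0007,0,0,0,0,0,0,0,0,0,0,0,0,0]'
```

```text
clock: 30.78
tool_pos: [0.5581, 0.0383, 0.2225]
orientation: [-71.3, 89.8, 22.9]
force: [-0.3, 0.4, 0.7]
opening: 0.0005
```

```bash
python3 -m inch '[0.0012,0,0,0,0,0,0,0,0,0,0,0,0,0]'
```

```text
clock: 31.02
tool_pos: [0.558, 0.0384, 0.2225]
orientation: [-76.2, 89.8, 18.0]
force: [0.6, -0.1, -0.2]
opening: 0.0002
```

```bash
python3 -m inch '[0.002,0,0,0,0,0,0,0,0,0,0,0,0,0]'
```

```text
clock: 31.28
tool_pos: [0.5581, 0.0385, 0.2226]
orientation: [-81.3, 89.8, 12.9]
force: [-0.8, 0.2, -0.2]
opening: 0.0006
```

```bash
python3 -m inch '[0.002,0,0,0,0,0,0]'
```

```text
clock: 31.4
tool_pos: [0.5582, 0.0386, 0.2221]
orientation: [-85.6, 89.7, 8.6]
force: [-12.0, 2.3, 31.4]
opening: 0.0005
```

```bash
python3 -m inch '[-0.002,0,0,0,0,0,0]';python3 -m inch '[0,0,0,0,0,0,0]'; python3 -c "
from h import *
to([.5576,.0385,.222],4)"
```

```text
clock: 31.52
tool_pos: [0.5582, 0.0386, 0.2242]
orientation: [-84.3, 89.7, 10.0]
force: [0.4, -0.2, -0.7]
opening: 0.0003
clock: 31.65
tool_pos: [0.5583, 0.0386, 0.2241]
orientation: [-83.0, 89.7, 11.2]
force: [-0.4, 0.4, -0.7]
opening: 0.0009
t31.65 at [0.5583 0.0386 0.2241] jaw-175.76 shift mm [ 2.1  0.7 -0.1] rot [0.24 0.04 0.32] j [ 24.  20. -27.   0. -43. -20.] F [-0.41  0.37 -0.66] op 0.0009
```

```bash
python3 -m inch '[-0.02,0,0,-0.2,0,-0.3,0,-0.02,0,0.02,0,0,0,0,0,0,0.03,0,0,0,0,0,0,0.025,0,0,0,0,0.02,0,0,0,0,0,0,0.025,0,0,0,0,0,0,0.018,0,0,0,0,0,0,0,0,0,0,0,0,0]'; python3 -c "
from h import *
to([.5545,.107,.188],4);snap('wrist','w18')"
```

```text
clock: 32.65
tool_pos: [0.5525, 0.1157, 0.1964]
orientation: [-90.0, 89.6, 4.3]
force: [-0.1, 0.5, 0.6]
opening: 0.0005
t32.65 at [0.5525 0.1157 0.1964] jaw-175.64 shift mm [ 8.4 -1.2 -8.8] rot [0.36 0.   0.41] j [ 32.  23. -28.   0. -39. -28.] F [-0.13  0.48  0.65] op 0.0005
```

View pics/w18.png

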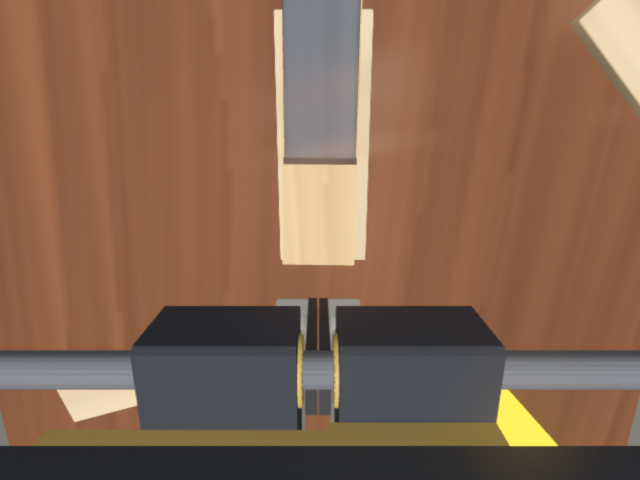

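```bash
python3 -c "
from h import *
print(ray('w18',[(283,263.5),(354,263.5)],.018).mean(0), ray('w18',[(283,160),(357,160)],.044).mean(0),ray('w18',[(276,11),(372,11)],.005).mean(0))"
python3 -m inch '[0.006,-0.001,-0.004,0.4,0,0.4,0,0.003,0,-0.003,0,0,0,0,0,0,-0.001,0,0,0,0,0,0,0,0,0,0,0]'; python3 -c "
from h import *
to([.5545,.1045,.188],4)"
```

```text
[0.55478183 0.09056752 0.018     ] [0.55741934 0.04852215 0.044     ] [ 5.59984721e-01 -2.83707189e-04  5.00000000e-03]
clock: 33.2
tool_pos: [0.5555, 0.1074, 0.1895]
orientation: [-66.2, 89.8, 27.7]
force: [0.6, -0.1, -0.2]
opening: 0.0001
t33.20 at [0.5555 0.1074 0.1895] jaw-176.08 shift mm [ 1.5  1.2 -2.8] rot [-0.08  0.1   0.22] j [ 31.  24. -28.   0. -39. -27.] F [ 0.55 -0.15 -0.23] op 0.0001
```

```bash
python3 -m inch '[0.001,0.001,-0.002,-0.1,0.1,0.2,0]';python3 -m inch '[0,0,-0.001,0,0,0,0]';python3 -m inch '[0,0,-0.0004,0,0,0,0]';python3 -m inch '[0,0,-0.0004,0,0,0,0]'
```

```text
clock: 33.33
tool_pos: [0.5547, 0.1054, 0.1888]
orientation: [-80.0, 90.0, 14.0]
force: [-0.2, -0.2, 0.5]
opening: 0.0
clock: 33.45
tool_pos: [0.5547, 0.1043, 0.1888]
orientation: [-79.2, 90.0, 14.8]
force: [-0.3, 0.3, 0.3]
opening: 0.0005
clock: 33.58
tool_pos: [0.5547, 0.1038, 0.1889]
orientation: [-78.0, 89.9, 16.1]
force: [-0.3, 0.2, -0.3]
opening: 0.0006
clock: 33.7
tool_pos: [0.5547, 0.1034, 0.1889]
orientation: [-77.8, 89.9, 16.3]
force: [-1.0, 0.4, -0.4]
opening: 0.0004
```

```bash
for i in 1; do :; done; python3 -m inch '[0,0,-0.0004,0,0,0,0]';python3 -m inch '[0,0,-0.0004,0,0,0,0]';python3 -m inch '[0,0,-0.0004,0,0,0,0]'
```

```text
clock: 33.83
tool_pos: [0.5547, 0.1032, 0.1889]
orientation: [-62.2, 89.9, 31.8]
force: [-1.3, 2.6, 0.0]
opening: 0.0002
clock: 33.95
tool_pos: [0.5547, 0.1031, 0.1889]
orientation: [-50.3, 89.9, 43.7]
force: [-0.5, 2.7, 0.1]
opening: 0.0004
clock: 34.08
tool_pos: [0.5547, 0.103, 0.1889]
orientation: [-44.1, 89.9, 50.0]
force: [-1.6, 4.5, 0.5]
opening: 0.0003
```

```bash
python3 -m inch '[0,0,-0.0004,0,0,0,0]';python3 -m inch '[0,0,-0.0004,0,0,0,0]';python3 -m inch '[0,0,-0.0004,0,0,0,0]'
```

```text
clock: 34.2
tool_pos: [0.5547, 0.1029, 0.189]
orientation: [-40.1, 89.9, 53.9]
force: [-1.9, 5.7, 0.6]
opening: 0.0006
clock: 34.33
tool_pos: [0.5547, 0.1028, 0.189]
orientation: [-37.0, 89.8, 57.0]
force: [-2.7, 5.6, 0.1]
opening: 0.0006
clock: 34.45
tool_pos: [0.5547, 0.1028, 0.189]
orientation: [-34.4, 89.8, 59.7]
force: [-2.2, 4.5, 0.3]
opening: 0.0005
```

```bash
python3 -m inch '[0,0,0.008,0,0.2,0.2,0,-0.03,0,0.005,0,0,0,0.02,-0.03,0,-0.01,0,0,0,0.046,0,0,-0.015,0,0,0,0.046,0,0,-0.015,0,0,0,0.046,0,0,0,0,0,0,0.046]'; python3 -c "
from h import *
to([.556,.0765,.187],4)"
```

```text
clock: 35.2
tool_pos: [0.5566, 0.0745, 0.2493]
orientation: [135.0, 89.6, -130.9]
force: [-1.2, 0.8, -1.7]
opening: 0.0434
t35.20 at [0.5566 0.0745 0.2493] jaw-175.92 shift mm [62.3  0.1  2.4] rot [ 0.08 -0.3  -0.3 ] j [ 28.  19. -25.   0. -47. -24.] F [-1.2   0.76 -1.73] op 0.0434
```

```bash
python3 -m inch '[0.02,0.0005,0.001,0,-0.3,-0.3,0.046,0.02,0,0.001,0,0,0,0.046,0.012,0,0,0,0,0,0.046,0,0,0,0,0,0,0.046,0,0,0,0,0,0,0.046]'; python3 -c "
from h import *
to([.5557,.0765,.187],4);snap('wrist','w19')"
```

```text
clock: 35.83
tool_pos: [0.5557, 0.0755, 0.1938]
orientation: [119.6, 89.8, -146.4]
force: [1.0, 0.6, -0.2]
opening: 0.0459
t35.83 at [0.5557 0.0755 0.1938] jaw-176.00 shift mm [ 6.8 -0.1  1. ] rot [-0.   -0.11 -0.19] j [ 28.  23. -28.   0. -39. -24.] F [ 1.02  0.61 -0.18] op 0.0459
```

View pics/w19.png

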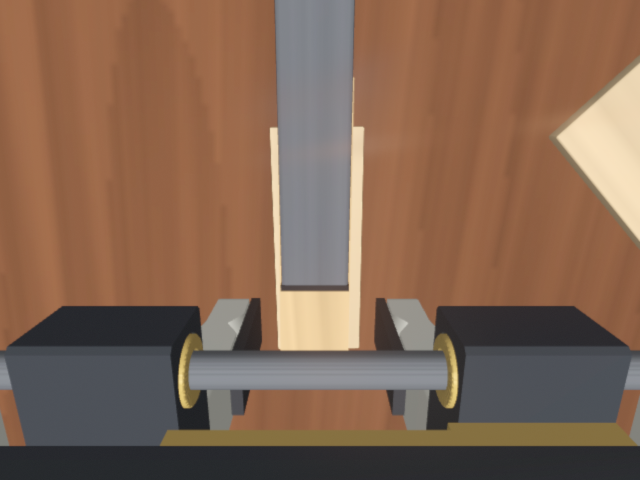

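```bash
python3 -m inch '[0.006,-0.0006,0.001,0,-0.1,-0.2,0.046,0,0,0,0,0,0,0.046,0,0,0,0,0,0,0.022,0,0,0,0,0,0,0.022,0,0,0,0,0,0,0.022]'; python3 -m inch '[0,0,0.001,0,0,0,0.022]'; python3 -m inch '[0,0,0.001,0,0,0,0.022]'
```

```text
clock: 36.5
tool_pos: [0.5564, 0.0768, 0.189]
orientation: [-68.3, 89.8, 25.7]
force: [-2.4, 0.2, 2.9]
opening: 0.0265
clock: 36.62
tool_pos: [0.5563, 0.0772, 0.189]
orientation: [-88.4, 89.9, 5.6]
force: [2.4, -8.1, -0.9]
opening: 0.0265
clock: 36.75
tool_pos: [0.5564, 0.0774, 0.189]
orientation: [-121.8, 89.9, -27.8]
force: [2.8, -7.9, -0.9]
opening: 0.0261
```

```bash
python3 -m inch '[0,0,0.001,0,0,0,0.022]'; python3 -m inch '[0,0,0.001,0,0,0,0.022]'; python3 -m inch '[0,0,0.001,0,0,0,0.022]'
```

```text
clock: 36.88
tool_pos: [0.5564, 0.0776, 0.189]
orientation: [-147.3, 89.8, -53.3]
force: [2.8, -5.7, -0.0]
opening: 0.0264
clock: 37.0
tool_pos: [0.5565, 0.0778, 0.189]
orientation: [-161.2, 89.8, -67.2]
force: [1.8, -5.3, -0.2]
opening: 0.0263
clock: 37.12
tool_pos: [0.5565, 0.078, 0.189]
orientation: [-170.8, 89.7, -76.8]
force: [1.7, -6.2, 0.3]
opening: 0.0266
```

```bash
python3 -m inch '[0,0,0.0015,0,0.1,0.1,0.022]'; python3 -m inch '[0,0,0.0015,0,0,0,0.022]'; python3 -m inch '[0,0,0.0015,0,0,0,0.022]'; python3 -c "
from h import *
snap('wrist','w20')
a=load('w19')['c'][:,:,::-1];b=load('w20')['c'][:,:,::-1]
cv2.imwrite('pics/d20.png',np.hstack([cv2.resize(x[60:400,240:400],(376,600*1),interpolation=cv2.INTER_CUBIC)[:600] for x in (a,b)]))"
```

```text
clock: 37.25
tool_pos: [0.5567, 0.0787, 0.189]
orientation: [172.4, 89.6, -93.7]
force: [3.2, -7.9, -1.4]
opening: 0.0265
clock: 37.38
tool_pos: [0.5567, 0.0791, 0.189]
orientation: [170.0, 89.5, -95.9]
force: [2.4, -10.1, 0.5]
opening: 0.0264
clock: 37.5
tool_pos: [0.5568, 0.0794, 0.189]
orientation: [169.0, 89.4, -97.0]
force: [3.3, -9.9, -0.3]
opening: 0.0265
```

View pics/d20.png

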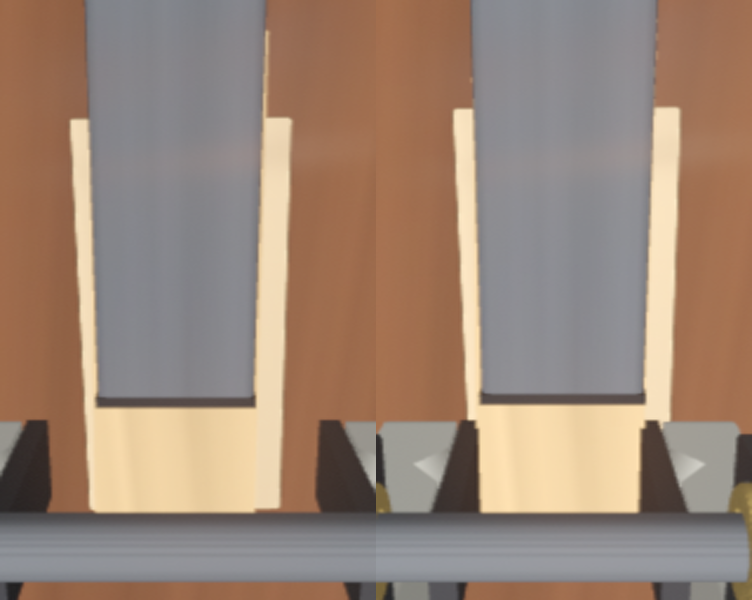

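```bash
python3 -c "
from h import *
for f in ('w19','w20'):
    c=load(f)['c'].astype(int)
    col=c[:,315:317,:].mean(1).sum(1) if 0 else c[:,310:320].mean((1,2))
    i=np.argmin(np.diff(col[260:300]))+260; print(f,'dark at',i, col[i-3:i+12].round(0))
    left=c[100:150,270:276].mean((1,2)); j=np.argmax(np.diff(left))+100;print('packer front row',j)
    print(ray(f,[(316,i+1)],.044),ray(f,[(273,j+1)],.005))
    print('blue right of arm', [(r,int(c[r,352:358].sum(1).max())) for r in range(60,130,5)])
"
python3 -m inch '[0,0,0,0,0,0,0.022]'
```

```text
w19 dark at 284 [136. 136. 136. 129. 100.  79.  77.  77.  80. 106. 162. 199. 202. 202.
 202.]
packer front row 127
[[0.55706525 0.04760434 0.044     ]] [[5.76799997e-01 5.19805874e-04 5.00000000e-03]]
blue right of arm [(60, 341), (65, 338), (70, 341), (75, 344), (80, 510), (85, 513), (90, 505), (95, 485), (100, 488), (105, 473), (110, 473), (115, 539), (120, 540), (125, 547)]
w20 dark at 282 [144. 144. 144. 137. 107.  84.  82.  82.  83.  99. 156. 208. 212. 212.
 213.]
packer front row 121
[[0.55857706 0.0477553  0.044     ]] [[5.77912207e-01 5.35351892e-04 5.00000000e-03]]
blue right of arm [(60, 421), (65, 422), (70, 422), (75, 423), (80, 425), (85, 425), (90, 426), (95, 427), (100, 427), (105, 431), (110, 431), (115, 432), (120, 432), (125, 432)]
clock: 37.67
tool_pos: [0.5569, 0.0791, 0.189]
orientation: [169.4, 89.3, -96.6]
force: [-1.9, 2.8, 0.4]
opening: 0.027
```

```bash
python3 -m inch '[0,0,0,0,0,0,0.04,0,0,0,0,0,0,0.046,-0.03,0,0,0,-0.4,-0.6,0.046,-0.03,0,0.02,0,0,0,0.02,0,0,0.022,0,0,0,0,0,0,0,0,0,0,0]'; python3 -c "
from h import *
to([.5540,.112,.189],4);snap('wrist','w21')
f='w21';c=load(f)['c'].astype(int)
cv2.imwrite('pics/w21z.png',cv2.resize(load(f)['c'][0:250,230:400,::-1],(408,600),interpolation=cv2.INTER_CUBIC))"
```

```text
clock: 38.42
tool_pos: [0.5536, 0.1236, 0.2497]
orientation: [-111.4, 89.5, -17.5]
force: [0.0, -0.2, -0.2]
opening: 0.0218
t38.42 at [0.5536 0.1236 0.2497] jaw-176.01 shift mm [ 60.8   0.9 -11.4] rot [-0.01 -0.19  0.47] j [ 32.  19. -25.   1. -46. -29.] F [ 0.04 -0.19 -0.24] op 0.0218
```

View pics/w21z.png

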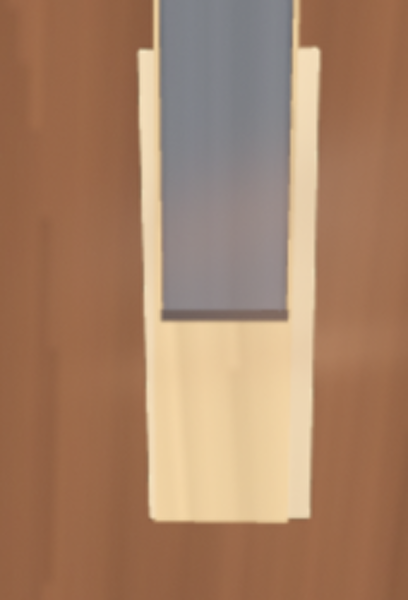

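```bash
python3 -c "
from h import *
for f,w in (('w15',(312,)),('w18',(318,)),('w21',(322,))):
    c=load(f)['c'].astype(float);col=c[:,w[0]-8:w[0]+8].mean((1,2));d=np.diff(cv2.GaussianBlur(col.reshape(-1,1),(1,5),0).ravel())
    i=np.argmin(d[180:290])+180; k=np.argmax(d[100:200])+100
    W=ray(f,[(w[0],i+.5)],.018)[0];A=ray(f,[(w[0],k+.5)],.040)[0]
    pk=c[:60,w[0]-35:w[0]-31].mean((1,2)) if 0 else 0
    print(f,i,k,W.round(4),A.round(4),'diff y',(W-A)[1].round(4))
"
```

```text
w15 226 143 [0.5552 0.0913 0.018 ] [0.5578 0.05   0.04  ] diff y 0.0413
w18 264 163 [0.5549 0.091  0.018 ] [0.5579 0.05   0.04  ] diff y 0.041
w21 217 133 [0.555  0.0915 0.018 ] [0.5581 0.0499 0.04  ] diff y 0.0416
```

```bash
python3 -m inch '[0.025,0.001,-0.006,0,-0.2,0.4,0,0.025,0,-0.006,0,0,0,0,0.01,0,-0.002,0,0,0,0,0,0,0,0,0,0,0]'; python3 -c "
from h import *
to([.5547,.1045,.188],4)"
```

```text
clock: 38.98
tool_pos: [0.5532, 0.1077, 0.1863]
orientation: [123.3, 89.9, -142.7]
force: [-1.3, -0.1, -0.3]
opening: 0.0004
t38.98 at [0.5532 0.1077 0.1863] jaw-176.01 shift mm [-1.7 -1.3 -3.3] rot [-0.01 -0.08 -0.12] j [ 31.  24. -28.   0. -39. -27.] F [-1.27 -0.07 -0.3 ] op 0.0004
```

```bash
cat > o.py <<'E'
from h import *
o=ctrl.get_obs();Rm=R.from_euler('xyz',o['orientation'],degrees=True).as_matrix()
tip=o['tool_pos']+Rm[:,0]*.168
print('tip mm',(tip*1000).round(2),'F',o['force'].round(1))
E
python3 -m inch '[-0.0015,-0.001,-0.002,0,-0.1,-0.1,0]';python3 -m inch '[0,0,-0.001,0,0,0,0]';python3 o.py;python3 -m inch '[0,0,-0.0006,0,0,0,0]' >/dev/null;python3 o.py;python3 -m inch '[0,0,-0.0006,0,0,0,0]'>/dev/null;python3 o.py
```

```text
clock: 39.1
tool_pos: [0.5545, 0.1058, 0.1881]
orientation: [23.5, 90.0, 117.5]
force: [-0.4, 0.0, 0.2]
opening: 0.0003
clock: 39.22
tool_pos: [0.555, 0.1049, 0.1889]
orientation: [-50.8, 89.9, 43.3]
force: [-0.0, -0.1, -0.1]
opening: 0.0005
tip mm [555.14 105.09  20.93] F [-0.  -0.1 -0.1]
tip mm [555.57 104.68  21.6 ] F [-0.4  0.1 -0.5]
tip mm [555.85 104.21  22.05] F [0.8 0.6 0.2]
```

```bash
python3 -m inch '[0.0005,0.0005,-0.0005,0,0,0,0]' >/dev/null;python3 o.py;python3 -m inch '[0,0,-0.0005,0,0,0,0]'>/dev/null;python3 o.py;python3 -m inch '[0,0,-0.0005,0,0,0,0]'>/dev/null;python3 o.py
```

```text
tip mm [555.5  103.69  21.81] F [-0.6 -0.2 -0.4]
tip mm [555.54 103.47  21.84] F [-1.5  2.3 -1.3]
tip mm [555.54 103.37  21.81] F [-2.4  3.3 -0.4]
```

```bash
python3 -m inch '[0,0,-0.0005,0,0,0,0]' >/dev/null;python3 o.py;python3 -m inch '[0,0,-0.0005,0,0,0,0]'>/dev/null;python3 o.py;python3 -m inch '[0,0,-0.0005,0,0,0,0]'>/dev/null;python3 o.py
```

```text
tip mm [555.6  103.36  21.83] F [-2.1  5.7  0.4]
tip mm [555.58 103.35  21.8 ] F [-2.5  4.6  1.2]
tip mm [555.58 103.32  21.8 ] F [-2.8  5.5  0.4]
```

```bash
python3 -m inch '[0,0,0.008,0,0.2,0.2,0,-0.03,0,0.003,0,0,0,0.03,-0.03,0,-0.01,0,0,0,0.046,0,0,-0.014,0,0,0,0.046,0.008,0,-0.014,0,0,0,0.046,0.02,0,0,0,0,0,0.046,0.015,0,0,0,0,0,0.046,0,0,0,0,0,0,0.046]'; python3 -c "
from h import *
to([.5562,.0768,.1875],4)"
```

```text
clock: 41.22
tool_pos: [0.5557, 0.0728, 0.2031]
orientation: [127.5, 89.6, -138.5]
force: [-0.3, -0.4, 0.8]
opening: 0.0459
t41.23 at [0.5557 0.0728 0.2031] jaw-175.99 shift mm [15.6 -0.9  4. ] rot [ 0.01 -0.27 -0.36] j [ 28.  22. -27.   0. -41. -24.] F [-0.27 -0.41  0.79] op 0.0459
```

```bash
python3 -m inch '[0.01,-0.001,0.003,0,-0.3,-0.4,0.046,0.004,0,0,0,0,0,0.046,0.001,0,0,0,0,0,0.03,0,0,0,0,0,0,0.022,0,0,0,0,0,0,0.022]'; python3 o.py; python3 -m inch '[0,0,0.001,1.2,0,0,0.022]';python3 -m inch '[0,0,0.001,-1.2,0,0,0.022]';python3 o.py
```

```text
clock: 41.85
tool_pos: [0.5567, 0.0764, 0.1874]
orientation: [-60.3, 89.9, 33.7]
force: [0.4, -0.1, -2.5]
opening: 0.0276
tip mm [556.98  76.58  19.39] F [ 0.4 -0.1 -2.5]
clock: 41.98
tool_pos: [0.5567, 0.077, 0.1874]
orientation: [-81.8, 89.9, 11.1]
force: [2.3, -4.1, -4.4]
opening: 0.0268
clock: 42.1
tool_pos: [0.5565, 0.0775, 0.1874]
orientation: [-123.1, 90.0, -29.1]
force: [-0.6, -3.6, -0.1]
opening: 0.027
tip mm [556.6   77.47  19.37] F [-0.6 -3.6 -0.1]
```

```bash
python3 -m inch '[0,0,0.001,-1.2,0,0,0.022,0,0,0.001,1.2,0,0,0.022]';python3 o.py; python3 -m inch '[0,0,0.001,1.2,0,0,0.022,0,0,0.001,-1.2,0,0,0.022]';python3 o.py
```

```text
clock: 42.35
tool_pos: [0.5561, 0.0792, 0.1874]
orientation: [-162.6, 90.0, -68.5]
force: [0.1, -1.8, -1.7]
opening: 0.0271
tip mm [556.12  79.08  19.44] F [ 0.1 -1.8 -1.7]
clock: 42.6
tool_pos: [0.5563, 0.082, 0.1877]
orientation: [-80.7, 89.9, 13.3]
force: [0.7, 0.2, -0.0]
opening: 0.0269
tip mm [556.57  82.09  19.7 ] F [ 0.7  0.2 -0. ]
```

```bash
python3 -m inch '[0,0,0,0,0,0,0.04,-0.002,0,0,0,0.1,0,0.046,-0.03,0,0.01,0,0,0,0.046,-0.02,0,0.025,0,0,0,0,0,0,0.015,0,0,0,0,0.02,0,0,0,0,0,0,0.02,0,-0.001,0,0,0,0,0,0,0,0,0,0,0]';python3 -c "
from h import *
to([.554,.113,.188],4);snap('wrist','w22')"
```

```text
clock: 43.6
tool_pos: [0.5528, 0.1338, 0.1999]
orientation: [-98.8, 89.8, -4.7]
force: [0.4, -0.1, -0.4]
opening: 0.0029
t43.60 at [0.5528 0.1338 0.1999] jaw-175.91 shift mm [ 12.    0.3 -20.8] rot [ 0.09 -0.03  0.18] j [ 33.  23. -27.   0. -40. -29.] F [ 0.35 -0.12 -0.35] op 0.0029
```

View pics/w22.png

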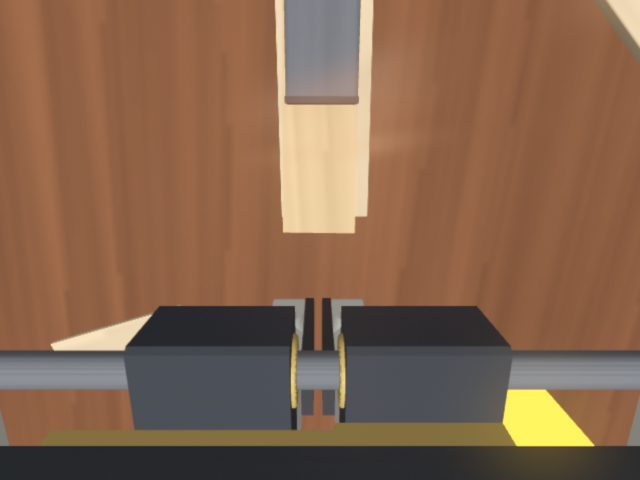

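```bash
python3 -m inch '[0.008,0,-0.008,0,0,0.1,0,0.004,0,-0.008,0,0,0,0,0,0,-0.003,0,0,0,0]'; python3 o.py;python3 -m inch '[0,0,-0.0015,0,0,0,0]'>/dev/null;python3 o.py;python3 -m inch '[0,0,-0.0015,0,0,0,0]'>/dev/null;python3 o.py
```

```text
clock: 44.02
tool_pos: [0.5551, 0.1139, 0.189]
orientation: [-81.9, 89.8, 12.2]
force: [-0.3, -0.2, -0.1]
opening: 0.0005
tip mm [555.71 114.03  21.04] F [-0.3 -0.2 -0.1]
tip mm [556.03 112.09  21.29] F [-0.6  0.5  0.5]
tip mm [556.29 110.46  21.54] F [0.8 0.7 0.2]
```

```bash
python3 -m inch '[0,0,-0.001,0,0,0,0]'>/dev/null;python3 o.py;python3 -m inch '[0,0,-0.001,0,0,0,0]'>/dev/null;python3 o.py;python3 -m inch '[0,0,-0.001,0,0,0,0]'>/dev/null;python3 o.py;python3 -m inch '[0,0,-0.0007,0,0,0,0]'>/dev/null;python3 o.py
```

```text
tip mm [556.49 109.45  21.75] F [ 0.  -0.5 -0.1]
tip mm [556.65 108.53  21.86] F [-0.3  0.4 -0.6]
tip mm [556.77 107.62  21.91] F [-0.5  0.4 -0.1]
tip mm [556.81 106.97  21.92] F [ 0.3  1.1 -0.2]
```

```bash
python3 -m inch '[0,0,-0.0006,0,0,0,0]'>/dev/null;python3 o.py;python3 -m inch '[0,0,-0.0006,0,0,0,0]'>/dev/null;python3 o.py
```

```text
tip mm [556.92 106.5   21.94] F [-0.5  1.  -0.6]
tip mm [557.04 106.09  21.93] F [ 0.   2.3 -0.1]
```

```bash
python3 -m inch '[0,0.0003,-0.0005,0,0,0,0]'>/dev/null;python3 o.py;python3 -m inch '[0,0,-0.0005,0,0,0,0]'>/dev/null;python3 o.py
```

```text
tip mm [556.93 105.8   21.94] F [-0.4  2.5 -0.4]
tip mm [557.02 105.56  21.96] F [-0.6  3.2  0. ]
```

```bash
python3 -m inch '[0,0.0003,-0.0005,0,0,0,0]'>/dev/null;python3 o.py;python3 -m inch '[0,0,-0.0005,0,0,0,0]'>/dev/null;python3 o.py
```

```text
tip mm [556.96 105.32  21.99] F [ 0.7  3.2 -1.3]
tip mm [557.07 105.06  22.  ] F [-1.2  4.1 -1.8]
```

```bash
python3 -m inch '[0,0.0002,-0.0005,0,0,0,0]'>/dev/null;python3 o.py;python3 -m inch '[0,0,-0.0005,0,0,0,0]'>/dev/null;python3 o.py
```

```text
tip mm [557.03 104.84  22.  ] F [-1.1  5.2 -1.6]
tip mm [557.13 104.63  22.01] F [-1.4  5.1 -0.8]
```

```bash
python3 -m inch '[0,0,0.008,0,0.1,0.1,0,-0.03,0,0.004,0,0,0,0,-0.03,0,-0.02,0,0,0,0,0,0,-0.025,0,0,0,0,0,0,-0.02,0,0,0,0,0,0,0,0,0,0,0]';python3 -c "
from h import *
to([.5578,.0385,.2245],4)"
```

```text
clock: 46.52
tool_pos: [0.5587, 0.0488, 0.2515]
orientation: [-161.3, 89.8, -67.1]
force: [-0.2, -0.5, 0.3]
opening: 0.0
t46.52 at [0.5587 0.0488 0.2515] jaw-175.83 shift mm [ 27.    1.6 -10.1] rot [ 0.17 -0.2   0.07] j [ 25.  18. -25.   0. -47. -21.] F [-0.15 -0.51  0.28] op 0.0
```

```bash
python3 -m inch '[0.012,0.001,-0.006,0,-0.2,0,0,0.008,0.0006,-0.004,0,0,0,0,0,0,0,0,0,0,0]';python3 -c "
from h import *
to([.5578,.0385,.2245],4)"
```

```text
clock: 46.9
tool_pos: [0.5574, 0.0383, 0.2287]
orientation: [118.1, 89.9, -147.7]
force: [0.1, 0.5, -0.2]
opening: 0.0005
t46.90 at [0.5574 0.0383 0.2287] jaw-175.84 shift mm [ 4.2 -0.5  0.2] rot [ 0.16 -0.04 -0.07] j [ 24.  20. -26.   0. -44. -20.] F [ 0.14  0.5  -0.18] op 0.0005
```

```bash
python3 -m inch '[0.004,0,0,0,0,0,0]';python3 -m inch '[0.001,0,0,0,0,0,0]';python3 -m inch '[0.0006,0,0,0,0,0,0]'
```

```text
clock: 47.02
tool_pos: [0.5575, 0.0385, 0.2245]
orientation: [121.4, 89.9, -144.4]
force: [0.2, -0.7, -0.1]
opening: 0.0003
clock: 47.15
tool_pos: [0.5574, 0.0387, 0.2231]
orientation: [118.1, 89.9, -147.7]
force: [0.7, -0.2, -0.0]
opening: 0.0003
clock: 47.28
tool_pos: [0.5575, 0.0389, 0.2225]
orientation: [120.4, 89.9, -145.4]
force: [-0.3, 0.1, -0.4]
opening: 0.0003
```

```bash
python3 -m inch '[0.0005,0,0,0,0,0,0]';python3 -m inch '[0.0004,0,0,0,0,0,0]'
```

```text
clock: 47.4
tool_pos: [0.5575, 0.0389, 0.2224]
orientation: [125.8, 89.9, -140.0]
force: [-3.6, -0.7, 6.4]
opening: 0.0003
clock: 47.52
tool_pos: [0.5575, 0.039, 0.2224]
orientation: [130.5, 89.9, -135.2]
force: [-2.1, -0.7, 4.6]
opening: 0.0006
```

```bash
python3 -m inch '[0.0004,0,0,0,0,0,0]';python3 -m inch '[0.0005,0,0,0,0,0,0]';python3 -m inch '[0.0005,0,0,0,0,0,0]'; python3 -m inch '[-0.003,0,0,0,0,0,0,-0.03,0,0,0,0,0,0,-0.03,0,0.02,0,0,0,0,-0.02,0,0.04,0,0,0,0,0,0,0.04,0,0,0,0,0,0,0,0,0,0,0]';python3 -c "
from h import *
for n in ('wrist','side','scene'): snap(n,n+'F')
c=load('sideF')['c'][:,:,::-1]
cv2.imwrite('pics/sFz.png',cv2.resize(c[160:300,220:420],(800,560),interpolation=cv2.INTER_CUBIC))
to([.5,.1,.3],4)"
```

```text
clock: 47.65
tool_pos: [0.5574, 0.039, 0.2224]
orientation: [135.5, 89.9, -130.3]
force: [-3.4, 0.1, 5.1]
opening: 0.0005
clock: 47.78
tool_pos: [0.5574, 0.0389, 0.2224]
orientation: [145.9, 89.9, -119.8]
force: [-2.9, -0.2, 7.3]
opening: 0.0003
clock: 47.9
tool_pos: [0.5573, 0.0389, 0.2224]
orientation: [152.8, 89.9, -112.9]
force: [-3.7, -0.5, 7.6]
opening: 0.0006
clock: 48.65
tool_pos: [0.5504, 0.1414, 0.3082]
orientation: [-50.0, 89.9, 44.2]
force: [-0.2, -0.4, -1.3]
opening: 0.0004
att [  56.57996754   -0.58605647 -160.4119839 ]
att [54.99166435 -0.15159921 74.93337881]
t48.80 at [0.5502 0.139  0.3076] jaw-175.99 shift mm [  7.7  52.8 -35.4] rot [ 0.01  0.   -0.02] j [ 34.  15. -21.  -0. -54. -30.] F [-1.   -0.37 -0.65] op 0.0003
```

View pics/sFz.png

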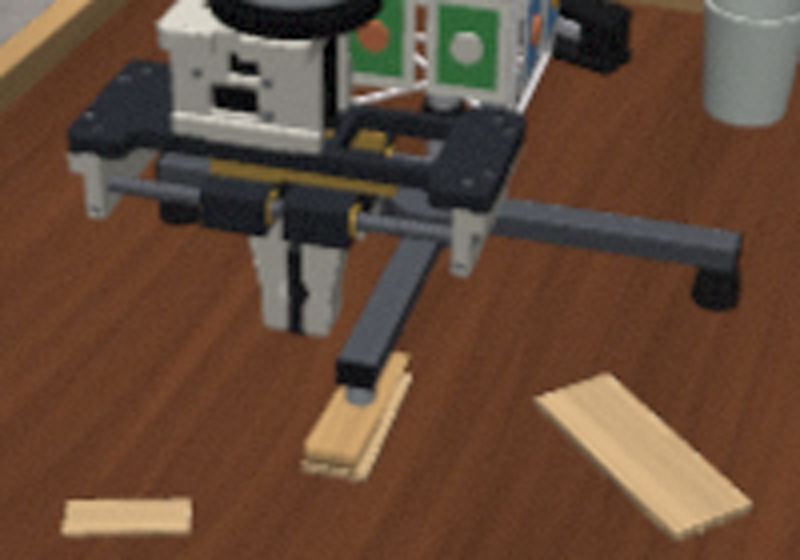

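View pics/wristF.png

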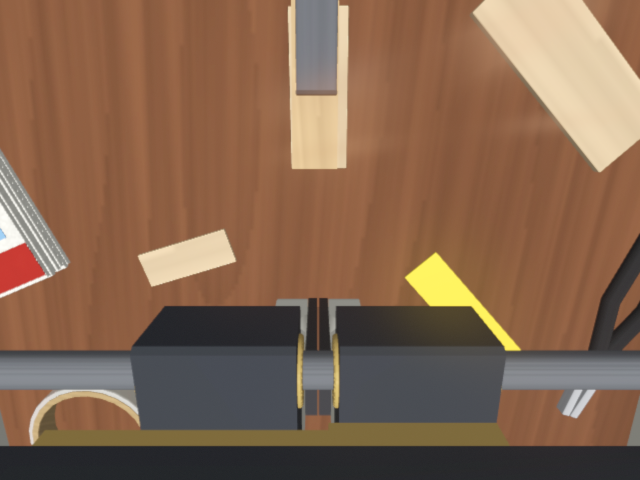

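View pics/sceneF.png

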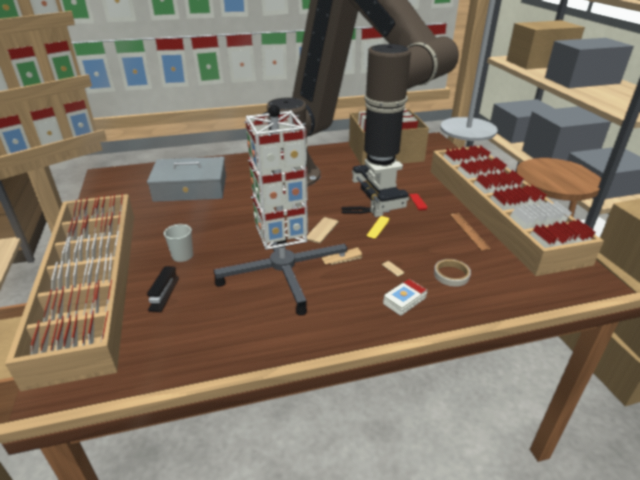

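```bash
python3 -c "
from plant import ctrl
print(ctrl.close_job())"
```

```text
the job is handed in; nothing more can be done
None
```

The packer and the wedge are both in place under the bare stub, the press check passed, and I handed the job in at about 49 s. The packer's middle sits about 9 mm outward of the stub, measured just after I let go of it.

**First wedge attempt:** I drove the wedge too hard, with a peak near 10 N at the gripper. I worked it loose again by about 5 mm and pushed it back in with the closed fingers. It was still sliding when I stopped, at about 5 N, which is within the snug range.

**Press check:** The last press on the arm over the stub was 5 to 8 N down, with about 3 N sideways. The arm gave about 0.1 mm. The last camera views show both shims in place, with the rack and the other things where they were.

**What went wrong:**
- An earlier press, before I reset the wedge, briefly read about 31 N on the arm. That is well over the 4 to 10 N asked for.
- Pulling the wedge back took up to 10 N. The camera showed no rack or packer shift along the arm; I did not measure sideways movement.
- I had no direct measure of the load on the rubber feet. That they stand firm is inferred from the push force and the stiff press.

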